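# Tip three quartz balls from the trug into the order tray and hang the trug up

### The job

Lift the small steel trug by its wooden grip and, with its lip held low over the felt-lined wooden tray, tilt it little by little until three of its five quartz balls have dropped into the tray, then stop. Hang the trug level by its handle bar on the two prongs of the hook stand with the other two balls still in it, and let go. Don't touch the balls with the gripper, don't shove the tray, and leave the crystals and the card box alone.

Things in the scene. Friction and masses are not known exactly. Their poses are not given: they have to be found in the camera images.
- trug: small boat-shaped trug of galvanised sheet, 150 mm long (x), 70 mm wide (y), alike at both ends, 0.26 to 0.42 kg empty; origin under its middle, z up. A trough 38 mm wide, its floor 8 mm up in the middle and curving up to both ends (arc of 105 mm radius, 42 degrees steep at the ends). A stiff handle stands over its middle: 8 mm round steel legs 112 mm apart along y and a level bar between them
- trug_grip (a point): middle of the handle's cross bar, 160 mm above the trug's origin: an 8 mm round steel bar along the trug's y, 100 mm between the bends, with a square wooden grip on its middle, 24 mm along x, 44 mm along y, 24 mm high. About 28 mm of bare bar is left each side, for the prongs. Below the bar the handle is open; the trug's side walls reach up to 65 mm above its origin near the ends
- trug_bowl (a point): point inside the trug, over the middle of its floor, 30 mm above the trug's origin; balls within 85 mm of it are in the trug
- trug_lip_front (a point): middle of the 38 mm wide pouring lip at the trug's +x end, 75 mm from the middle and 39 mm above the trug's origin. The tilt needed differs with how the balls lie: the first leaves over the lowered lip at some 20 to 35 degrees (nothing leaves below 13) and each next one 1 to 10 degrees later, if tilted slowly; tilted back a few degrees the rest roll back in
- trug_lip_back (a point): the same lip at the -x end
- ball1: one of the five alike polished balls of milky white quartz that lie in a row in the trug, 30 mm across, 37 g, smooth and rolling easily; origin at its centre
- ball2: one of the five alike polished balls of milky white quartz that lie in a row in the trug, 30 mm across, 37 g, smooth and rolling easily; origin at its centre
- ball3: one of the five alike polished balls of milky white quartz that lie in a row in the trug, 30 mm across, 37 g, smooth and rolling easily; origin at its centre
- ball4: one of the five alike polished balls of milky white quartz that lie in a row in the trug, 30 mm across, 37 g, smooth and rolling easily; origin at its centre
- ball5: one of the five alike polished balls of milky white quartz that lie in a row in the trug, 30 mm across, 37 g, smooth and rolling easily; origin at its centre
- tray: open square wooden tray, 136 mm by 136 mm by 36 mm high outside, walls and floor 8 mm, black felt inside, 0.35 kg, standing loose on the table; origin under its centre
- tray_floor (a point): centre of the tray's inner floor, 8 mm above the table
- stand: dark steel hook stand, fixed to the bench: base plate 12 mm thick (x -40 to +150 mm, 160 mm wide), a post 252 mm high at the back and a double hook: two 8 mm round prongs at y = +38 and -38 mm that run from a plate at x = +118 mm towards -x, roughly to the robot, dip slightly, and turn up 24 mm at their tips (x = -28 mm). Origin on the table under where the bar hangs
- hook_seat (a point): where the middle of the trug's handle bar comes to hang: midway between the prongs, just behind their tips, 248 mm above the table (prongs' top there 244 mm, tips' top 268 mm). The bar comes in over the tips along the stand's +x, the prongs passing under it on either side of the wooden grip, above the trug's walls, and is then lowered. Axes as the stand's
- point: upright six-sided clear quartz point, 54 mm across and 125 mm tall, 0.42 kg; bystander, origin under its centre
- card_box: closed white card box with a lid, 79 mm by 109 mm by 48 mm high; bystander, origin under its centre
- cluster: rough quartz cluster, about 92 mm across and 65 mm high; bystander, origin under its centre

How it is judged:
By the outcome, as a careful person would: the job done as asked, in the order asked, and still so for the second after the job is handed in, with the robot touching nothing.
It also fails if it takes over 66 s, if anything falls off the work surface, if the arm or the gripper's body presses on something with over 40 N, if the wrist force passes 120 N, or if a joint passes its speed limit or range.

### The arm

A 7-joint arm with a two-finger parallel gripper is mounted at the origin on the work surface. World frame = base frame: x ahead of the robot, y to its left, z up, the work surface at z = 0. Lengths are in m, angles in rad, forces in N, time in s.
With the tool pointing down it reaches from about 0.425 to 0.875 m from the base axis. Payload 8.4 kg.
Tool frame: the origin (TCP) lies at the very end of the fingers, on their centre line; the grasp point (between the pads) lies 19 mm behind it; z points along the fingers, y is the direction in which the jaws open and shut (so a half turn about z gives the same grasp; the last joint's range is limited). The gripper opens to 85 mm and grips with 20 to 120 N. Pads are 22 mm wide; open, the fingers measure 114 mm over their backs; the gripper's body (76 mm by 85 mm) begins 54 mm behind the grasp point. The pads swing forward as they close: fully open they stand 13 mm farther back than shut.
Start: joints at [1.242, 0.333, 0.04, 1.465, -0.013, 1.343, -0.059], TCP at [0.148, -0.633, 0.231] pointing down, gripper open.
Joint ranges: [-2.58, 2.58], [-0.38, 2.09], [-1.3, 1.39], [0.25, 2.4], [-1.5, 4.64], [0.08, 2.09], [-2.65, 2.65]. Speed limits (rad/s): [2.22, 2.22, 2.79, 2.79, 3.14, 3.14, 3.14].

### API

Orientations are given as a rotation vector (axis times angle).
In Python, from cell import env, eyes, job gives the robot as it stands. The module is installed in compiled form; this text tells all that it offers.
- The arm moves only by the tool send_rows, never from a script. Its arguments are lists of equal length, an entry for each row: "offset": the shift along the tool's x, y, z in units of 0.1 m (1.0 is 0.1 m), a list of three; "turn": the turn about the tool's z in units of pi rad (1.0 is pi rad); "jaw": the finger opening in mm, from 0 to 85.4. A call has 1 to 20 rows; each row shifts and turns the commanded pose from where the row before left it, along the tool's axes as they then stand; what a row does not reach is not made up. A row lasts 1/8 s, in which the tool goes at most 62.5 mm and 10.7 degrees, less where a joint would pass 70% of its speed; a pose out of reach is approached as far as the arm can. A call with a number of a shift or a turn outside -1 to 1 is refused whole. A call with a gripper value outside its range is refused whole. The fingers move at their own pace and stop on an object; "squeeze" is the grip in N (left out, the last holds). Time passes only in rows, so rows that do not move let the fingers close. It gives the time, the measured TCP pose, the force and the opening at its end, in the units of the state.
- env.state(): the state, without advancing time (a new reading comes with each control period).
- eyes.capture(name): name is "scene" or "top" or "wrist"; returns a dict with "img" (480x640x3 uint8, red, green, blue), "K" (3x3 intrinsics, pixels), "rvec" (rotation vector, rad) and "tvec" (3), from world to camera coordinates, as OpenCV has them. Camera axes: x right, y down, z forward; pixel columns grow to the right and rows downward; lengths in m; the calibration is good to about 2 mm. A picture is of the moment at which its call begins. There is no depth.
- job.job_done(): hands the job in, once; it reports no verdict.
Trained networks look in a picture, given as the dict that the camera call returned (one of the last four; its "shot" number tells which), for a name from the list of things; names that differ only in an ending like _2 or _b are one class to them, and where a whole thing is asked for, a point or a joint stands for the part that bears it (a point fixed in the world has none). Each returns a list of dicts, best first, with "p" (0 to 1); they miss things now and then, are a little off and sometimes report something else, mostly with a low value. They report only what shows in the picture. A call takes as long as a camera call.
- eyes.look_for(picture, target): "xyz" ([x, y, z] in m, in world coordinates, good to about 4 mm: the middle of the surface that is visible of it).
- eyes.masks_of(picture, target): "pixels" (480x640 bool, what is visible of it).
The state is a dict: "t": time; "joint_pos": joint angles; "joint_vel": joint speeds; "effort": joint torques, N m; "tool_pos": TCP position; "ee_rot": TCP orientation; "ft_force": force on the tool from outside, world axes, zero at the start; "moment": the same for the moment, N m; "gripper_width": finger opening in m.
Only numpy, scipy, OpenCV 4.12 (cv2) and the standard library are available. Lean on these libraries where they do the work, as an engineer would, in place of code of your own. Each camera call takes 0.05 s, during which the arm holds its last target.

## Working session

There is one attempt and no reset: what is moved stays moved. The work goes in short steps, Python scripts to look and compute and a tool call to move; the robot and the scene stay as the last step left them, time stands still between calls to the robot, and variables do not carry over. Pictures are saved under pics/ and viewed, and the job is handed in when it is done.

Besides the shell and the picture viewer there is one more tool, called in YAML: its name, and indented under it one key for each argument. send_rows: Moves the arm, as the interface text tells. Its arguments: {"type":"object","properties":{"offset":{"type":"array"},"turn":{"type":"array"},"jaw":{"type":"array"},"squeeze":{"type":"number"}},"required":["offset","turn","jaw"]}

```bash
mkdir -p pics
cat > h.py <<'E'
import numpy as np, cv2
from scipy.spatial.transform import Rotation as R
from cell import env, eyes, job
def snap(cam,fn):
    p=eyes.capture(cam); cv2.imwrite('pics/'+fn+'.png',p['img'][:,:,::-1]); return p
def st():
    s=env.state(); r=R.from_rotvec(s['ee_rot'])
    print('t',round(s['t'],2),'pos',np.round(s['tool_pos'],4),'w',round(s['gripper_width'],4),'F',np.round(s['ft_force'],2),'M',np.round(s['moment'],2))
    print(np.round(r.as_matrix(),3).tolist()); print('q',np.round(s['joint_pos'],3))
    return s
E
python3 - <<'E'
from h import *
st()
for c in ['scene','top','wrist']:
    p=snap(c,c+'0')
    for n in ['trug','trug_grip','trug_lip_front','trug_lip_back','ball1','tray','tray_floor','stand','hook_seat','point','card_box','cluster']:
        try:
            print(c,n,[(np.round(d['xyz'],3).tolist(),round(d['p'],2)) for d in eyes.look_for(p,n)[:6]])
        except Exception as e: print(n,e)
st()
E
```

```text
t 0.0 pos [ 0.1479 -0.6325  0.2304] w 0.0854 F [-0.07  0.43 -0.49] M [0.05 0.02 0.01]
[[0.974, 0.228, -0.0], [0.228, -0.974, 0.002], [-0.0, -0.002, -1.0]]
q [ 1.242  0.334  0.04   1.466 -0.013  1.343 -0.059]
scene trug [([0.523, 0.278, 0.05], 0.93), ([0.583, 0.24, 0.051], 0.58)]
scene trug_grip [([0.518, 0.276, 0.047], 0.59)]
scene trug_lip_front [([0.523, 0.275, 0.048], 0.65)]
scene trug_lip_back [([0.529, 0.28, 0.048], 0.57)]
scene ball1 [([0.477, 0.289, 0.053], 0.63), ([0.53, 0.263, 0.036], 0.48)]
scene tray [([0.539, -0.3, 0.008], 0.84)]
scene tray_floor [([0.537, -0.298, 0.01], 0.98), ([0.759, -0.295, 0.048], 0.39)]
scene stand [([0.653, 0.058, 0.013], 0.97), ([0.523, 0.277, 0.049], 0.52), ([0.541, -0.3, 0.012], 0.43)]
scene hook_seat [([0.657, 0.059, 0.014], 0.74), ([0.523, 0.278, 0.05], 0.36)]
scene point [([0.764, 0.24, 0.083], 0.82)]
scene card_box [([0.655, 0.057, 0.015], 0.64), ([0.757, -0.297, 0.05], 0.57)]
scene cluster [([0.414, -0.006, 0.026], 0.72), ([0.526, 0.278, 0.043], 0.33)]
top trug [([0.516, 0.272, 0.042], 0.56)]
top trug_grip [([0.52, 0.268, 0.042], 0.95)]
top
[... 350 characters left out ...]
[([0.538, -0.3, 0.007], 0.95)]
top stand [([0.636, 0.064, 0.012], 0.67)]
top hook_seat [([0.637, 0.063, 0.009], 0.73)]
top point [([0.742, 0.242, 0.085], 0.63)]
top card_box [([0.742, -0.295, 0.044], 0.97)]
top cluster [([0.394, 0.006, 0.032], 0.73), ([0.516, 0.273, 0.044], 0.51)]
wrist trug []
wrist trug_grip []
wrist trug_lip_front []
wrist trug_lip_back []
wrist ball1 []
wrist tray []
wrist tray_floor []
wrist stand []
wrist hook_seat []
wrist point []
wrist card_box []
wrist cluster []
t 1.95 pos [ 0.1481 -0.6329  0.2313] w 0.085 F [ 0.09  0.37 -0.04] M [ 0.01 -0.04 -0.03]
[[0.974, 0.228, -0.0], [0.228, -0.974, 0.0], [0.0, -0.0, -1.0]]
q [ 1.242  0.333  0.04   1.465 -0.013  1.343 -0.059]
```

View pics/scene0.png

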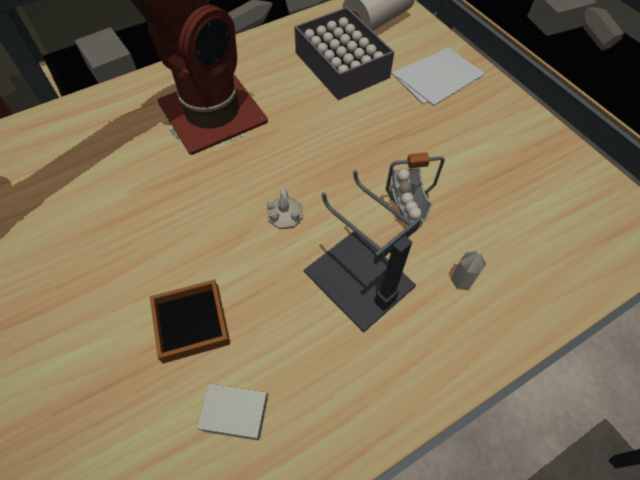

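View pics/top0.png

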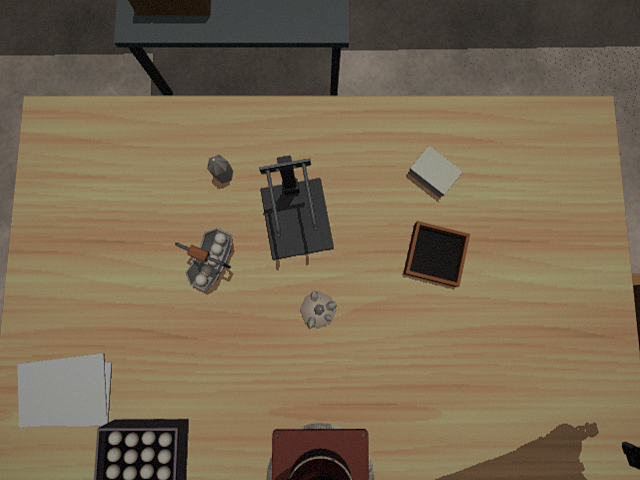

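Run:
```python
import cv2
a=cv2.imread('pics/top0.png');b=cv2.imread('pics/scene0.png')
c=cv2.resize(a[215:305,165:255],(540,540),interpolation=cv2.INTER_CUBIC); cv2.imwrite('pics/ta.png',c)
c=cv2.resize(b[140:240,370:460],(540,600),interpolation=cv2.INTER_CUBIC); cv2.imwrite('pics/sa.png',c)
c=cv2.resize(a[140:280,240:350],(440,560),interpolation=cv2.INTER_CUBIC); cv2.imwrite('pics/tb.png',c)
c=cv2.resize(b[160:340,290:430],(560,600)[0:1]+(600,) if 0 else (467,600),interpolation=cv2.INTER_CUBIC); cv2.imwrite('pics/sb.png',c)
```

```text
(no output)
```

View pics/ta.png

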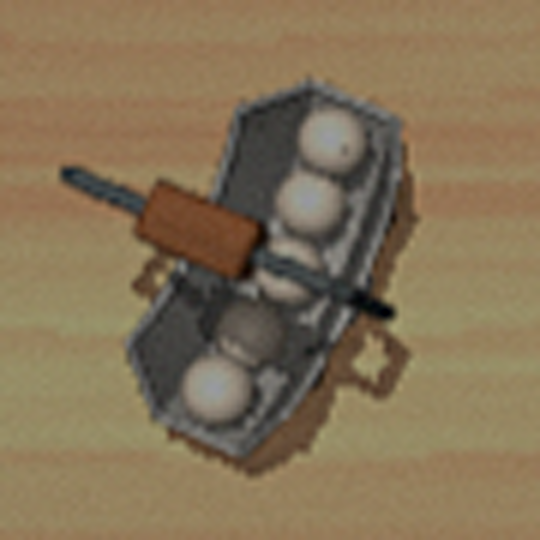

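View pics/sa.png

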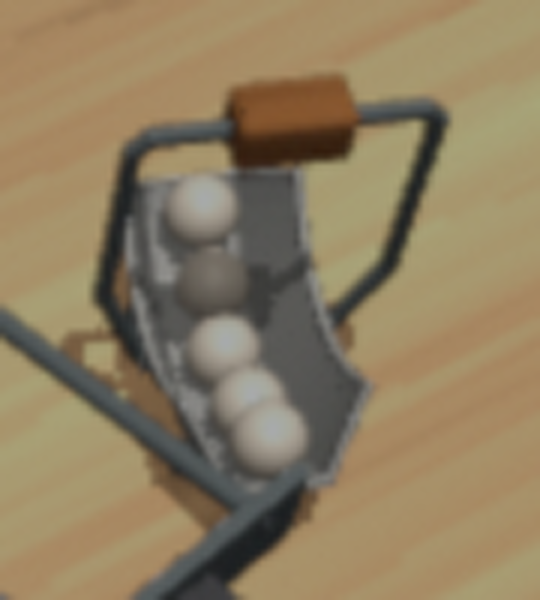

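View pics/tb.png

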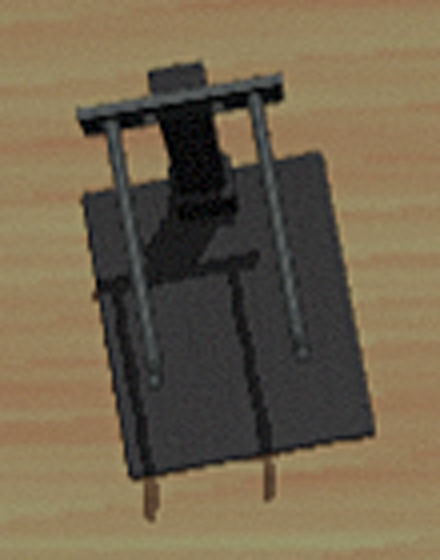

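View pics/sb.png

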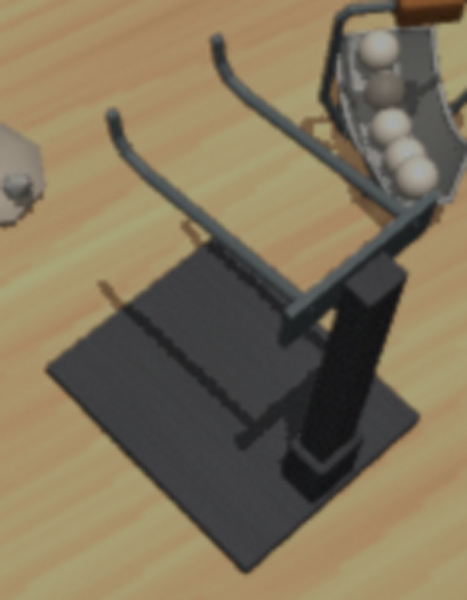

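```bash
cat > fit.py <<'E'
from h import *
from scipy.optimize import least_squares
def proj(p,X):
    return cv2.projectPoints(np.asarray(X,float),np.array(p['rvec'],float),np.array(p['tvec'],float),np.array(p['K'],float),None)[0][:,0]
def fit(obs,x0,zfree=False):
    # obs: list of (pic, local pts, pix)
    def f(v):
        Rz=R.from_euler('z',v[2]).as_matrix(); r=[]
        for p,L,px in obs:
            W=np.array(L)@Rz.T+[v[0],v[1],0]
            r.append((proj(p,W)-np.array(px)).ravel())
        return np.concatenate(r)
    s=least_squares(f,x0); return s.x, s.fun.reshape(-1,2)
E
python3 - <<'E'
from fit import *
s=eyes.capture('scene');t=eyes.capture('top')
import pickle; pickle.dump((s,t),open('cams.pkl','wb'))
for c in (s,t):
    print(c['shot'],np.round(-R.from_rotvec(c['rvec']).as_matrix().T@c['tvec'],3),c['K'][0])
B=[[0,.052,.160],[0,-.052,.160],[0,0,.160]]
x,r=fit([(t,B,[(176.8,244.3),(229,266.4),(199.5,253.7)]),(s,B,[(443,158.5),(393.3,162.5),(418.8,160)])],[.52,.27,.3])
print('trug',x,np.degrees(x[2]),r.round(1).tolist())
tips=[[-.028,.038,.266],[-.028,-.038,.266]]
bc=[[-.04,.08,.012],[-.04,-.08,.012],[.15,-.08,.012],[.15,.08,.012]]
bc2=[[-.04,.08,.012],[.15,-.08,.012],[-.04,-.08,.012]]
bs=[(214,240),(246,572),(48,370)]
x,r=fit([(t,tips+bc,[(278.5,235),(315.75,228),(273,259.5),(333.3,248.75),(320.5,178.25),(260.75,188.75)]),(s,tips,[(355,172),(323.3,193.9)])],[.6,.06,.1])
print('stand',x,np.degrees(x[2]),r.round(1).tolist())
import itertools
for n in ['tray','card_box','point','cluster']:
    for c in (s,t):
        m=eyes.masks_of(c,n)[0]['pixels'].astype(np.uint8)
        k=max(cv2.findContours(m,0,1)[0],key=cv2.contourArea)
        print(n,c['shot'],cv2.minAreaRect(k))
E
```

```text
4 [ 0.983 -0.262  0.933] [473.90362298   0.         317.70865692]
5 [ 0.403 -0.002  1.205] [471.8240894    0.         323.28603106]
trug [ 0.5245867   0.26568232 -0.4138673 ] -23.712849682546985 [[2.3, -0.1], [-7.7, -3.6], [0.6, -0.2], [-2.7, -0.5], [-0.8, 0.2], [-2.3, 0.3]]
stand [0.58241913 0.04950617 0.17836015] 10.219283716145567 [[0.2, 0.6], [0.2, 1.0], [-1.0, -1.0], [0.7, -1.4], [0.1, -2.0], [-0.7, -1.9], [-1.0, -1.6], [-0.7, -1.2]]
tray 4 ((186.5817413330078, 321.06878662109375), (69.07318115234375, 75.15837860107422), 75.61860656738281)
tray 5 ((436.7278747558594, 254.4065399169922), (57.94694900512695, 55.42751693725586), 13.240518569946289)
card_box 4 ((232.20269775390625, 411.2837829589844), (63.293609619140625, 48.826499938964844), 9.462321281433105)Traceback (most recent call last):
  File "<stdin>", line 18, in <module>
IndexError: list index out of range
```

send_rows:
  offset:
    - [0,0,-0.5]
    - [0,0,-0.5]
  turn: [0,-0.05]
  jaw: [85,85]

```text
t: 2.5
tool_pos: [0.148, -0.6325, 0.3322]
ee_rot: [-3.081, -0.608, 0.0]
ft_force: [-0.2, -0.3, -0.2]
gripper_width: 0.085
```

send_rows:
  offset:
    - [0,0.5,0]
    - [0,0.5,0]
    - [0,0.5,0]
    - [0,0.5,0]
    - [0,0.5,0]
    - [0,0.5,0]
  turn: [0.05,0,0,0,0,0]
  jaw: [85,85,85,85,85,85]

```text
t: 3.25
tool_pos: [0.1896, -0.8569, 0.3218]
ee_rot: [3.122, 0.29, 0.042]
ft_force: [-2.8, -0.8, -1.1]
gripper_width: 0.085
```

Run:
```python
from h import *
s=st()
```

```text
t 3.25 pos [ 0.1896 -0.8569  0.3218] w 0.085 F [-2.8  -0.76 -1.07] M [-0.04  0.14 -0.03]
[[0.983, 0.184, 0.027], [0.184, -0.983, -0.004], [0.026, 0.009, -1.0]]
q [ 1.218  0.978  0.566  0.326 -0.513  1.873  0.005]
```

send_rows:
  offset:
    - [0,-0.3,0]
    - [0,-0.3,0]
  turn: [0,0]
  jaw: [85,85]

```text
t: 3.5
tool_pos: [0.1767, -0.7987, 0.3211]
ee_rot: [3.122, 0.285, 0.036]
ft_force: [1.0, -0.4, 1.0]
gripper_width: 0.0854
```

Run:
```python
from h import *
s=st()
```

```text
t 3.5 pos [ 0.1767 -0.7987  0.3211] w 0.0854 F [ 0.97 -0.41  1.04] M [-0.01  0.    0.  ]
[[0.983, 0.181, 0.024], [0.181, -0.983, -0.004], [0.022, 0.008, -1.0]]
q [ 1.069  0.756  0.604  0.753 -0.428  1.71   0.081]
```

```bash
cat > kin.py <<'E'
import numpy as np, itertools, json
from scipy.optimize import least_squares
from scipy.spatial.transform import Rotation as R
def rz(a): c,s=np.cos(a),np.sin(a); return np.array([[c,-s,0],[s,c,0],[0,0,1]])
def ry(a): c,s=np.cos(a),np.sin(a); return np.array([[c,0,s],[0,1,0],[-s,0,c]])
def fk(q,P,S):
    b,h,L1,a1,L2,a2,a3,d,b7=P
    M=rz(S[0]*q[0]+b); p=np.array([0,0,h]); 
    M=M@ry(q[1]); M=M@rz(S[1]*q[2]); p=p+M@np.array([a1,0,L1])
    M=M@ry(q[3]); p=p+M@np.array([a2,0,0]); M=M@rz(S[2]*q[4]); p=p+M@np.array([0,0,L2])
    M=M@ry(q[5]); p=p+M@np.array([a3,0,0]); M=M@rz(S[3]*q[6]+b7); p=p+M@np.array([0,0,d])
    return p,M
E
python3 - <<'E'
from kin import *
from h import env
D=[([1.242,.333,.04,1.465,-.013,1.343,-.059],[.148,-.633,.231],[[0.974,.228,0],[.228,-.974,0],[0,0,-1]]),
([1.218,.978,.566,.326,-.513,1.873,.005],[.1896,-.8569,.3218],[[0.983,.184,.027],[.184,-.983,-.004],[.026,.009,-1]]),
([1.069,.756,.604,.753,-.428,1.71,.081],[.1767,-.7987,.3211],[[0.983,.181,.024],[.181,-.983,-.004],[.022,.008,-1]])]
best=[]
for S in itertools.product([1,-1],repeat=4):
  for b in (0,-2.58,1.57,-1.57,3.14):
   for b7 in (0,3.14,1.57,-1.57):
    def f(P):
        r=[]
        for q,p,M in D:
            pp,MM=fk(q,P,S); r+=list((pp-p)*5)+list((MM-np.array(M)).ravel())
        return np.array(r+list((np.array(P[[3,5,6]]))*0.01))
    s=least_squares(f,[b,.3,.35,0,.35,0,0,.25,b7],max_nfev=60)
    best.append((s.cost,S,s.x.round(4).tolist()))
best.sort(key=lambda x:x[0])
for x in best[:6]: print(x)
E
```

```text
(np.float64(4.112410974111149e-05), (-1, -1, -1, -1), [-0.0679, 0.7341, 0.475, -0.0027, 0.5191, -0.0118, 0.0115, 0.8472, 1.5027])
(np.float64(4.11241097411143e-05), (-1, -1, -1, -1), [-0.0679, 0.7341, 0.475, -0.0027, 0.5191, -0.0118, 0.0115, 0.8472, 1.5027])
(np.float64(4.11241097411183e-05), (-1, -1, -1, -1), [-0.0679, 0.7341, 0.475, -0.0027, 0.5191, -0.0118, 0.0115, 0.8472, 1.5027])
(np.float64(4.112410974112246e-05), (-1, -1, -1, -1), [-0.0679, 0.7341, 0.475, -0.0027, 0.5191, -0.0118, 0.0115, 0.8472, 1.5027])
(np.float64(4.112410974114406e-05), (-1, -1, -1, -1), [-0.0679, 0.7341, 0.475, -0.0027, 0.5191, -0.0118, 0.0115, 0.8472, 1.5027])
(np.float64(4.1124109741145046e-05), (-1, -1, -1, -1), [-0.0679, 0.7341, 0.475, -0.0027, 0.5191, -0.0118, 0.0115, 0.8472, 1.5027])
```

```bash
cat > plan.py <<'E'
from h import *
def plan(wps,step=0.055,dyaw=9.0):
    """wps: list of (target xyz, total tool-turn in deg done over the segment). prints rows in the tool's axes"""
    s=env.state(); p=np.array(s['tool_pos']); r=R.from_rotvec(s['ee_rot']); 
    for w,tw in wps:
        w=np.array(w); n=int(max(1,np.ceil(np.linalg.norm(w-p)/step),np.ceil(abs(tw)/dyaw)))
        rows=[]
        for i in range(n):
            o=r.inv().apply((w-p)/(n-i)); o=np.round(o*10,3); rows.append(o.tolist())
            p=p+r.apply(o/10); r=r*R.from_rotvec([0,0,np.radians(round(tw/n/180,4)*180)])
        print(n,'turn',round(tw/n/180,4)); print(rows)
    print('end',p.round(4), r.as_matrix().round(3).tolist())
E
python3 - <<'E'
from fit import *; import pickle
s,t=pickle.load(open('cams.pkl','rb'))
B=[[0,.056,.160],[0,0,.162]]
C=[[0,.056,.160],[0,-.056,.160],[0,0,.160]]
x,r=fit([(t,B,[(176.0,244.0),(199,253.5)]),(s,C,[(444,158.5),(392.5,163),(418.8,160)])],[.52,.27,-.4])
print('trug',x,np.degrees(x[2]),r.round(1).tolist())
tx=x
from plan import *
# tool y heading -> trug x heading
st=env.state(); M=R.from_rotvec(st['ee_rot']).as_matrix(); hy=np.degrees(np.arctan2(M[1,1],M[0,1])); 
dh=np.degrees(x[2])-hy; print('hy',hy,'turn',-dh)
plan([([.45,-.35,.36],0),([.47,-.05,.36],-dh/2),([x[0],x[1],.30],-dh/2)])
E
```

```text
trug [ 0.52588125  0.26895288 -0.40627512] -23.27784990798517 [[-0.0, -0.9], [-0.6, -0.7], [-0.4, -1.1], [-0.2, -0.1], [-0.7, 0.1]]
hy -79.56135362897707 turn -56.2835037209919
10 turn 0.0
[[0.351, -0.391, -0.034], [0.351, -0.391, -0.034], [0.351, -0.392, -0.034], [0.351, -0.391, -0.034], [0.351, -0.392, -0.035], [0.351, -0.391, -0.034], [0.351, -0.392, -0.035], [0.351, -0.391, -0.034], [0.351, -0.392, -0.035], [0.351, -0.391, -0.034]]
6 turn -0.0261
[[0.123, -0.486, -0.001], [0.163, -0.474, -0.001], [0.201, -0.459, -0.002], [0.238, -0.441, -0.001], [0.273, -0.42, -0.002], [0.307, -0.396, -0.001]]
6 turn -0.0261
[[0.403, -0.359, 0.1], [0.431, -0.325, 0.1], [0.456, -0.288, 0.1], [0.478, -0.25, 0.1], [0.498, -0.21, 0.1], [0.513, -0.168, 0.099]]
end [0.5259 0.269  0.3   ] [[0.394, 0.919, 0.024], [0.919, -0.394, -0.004], [0.005, 0.023, -1.0]]
```

send_rows:
  offset:
    - [0.35,-0.39,-0.034]
    - [0.35,-0.39,-0.034]
    - [0.35,-0.39,-0.034]
    - [0.35,-0.39,-0.034]
    - [0.35,-0.39,-0.034]
    - [0.35,-0.39,-0.034]
    - [0.35,-0.39,-0.034]
    - [0.35,-0.39,-0.034]
    - [0.35,-0.39,-0.034]
    - [0.35,-0.39,-0.034]
    - [0.12,-0.49,0]
    - [0.16,-0.47,0]
    - [0.2,-0.46,0]
    - [0.24,-0.44,0]
    - [0.27,-0.42,0]
    - [0.31,-0.4,0]
  turn: [0,0,0,0,0,0,0,0,0,0,-0.026,-0.026,-0.026,-0.026,-0.026,-0.026]
  jaw: [85,85,85,85,85,85,85,85,85,85,85,85,85,85,85,85]

```text
t: 5.5
tool_pos: [0.469, -0.0495, 0.3617]
ee_rot: [2.95, 1.036, 0.038]
ft_force: [-0.2, -0.9, 0.9]
gripper_width: 0.0851
```

Run:
```python
from plan import *
s=st()
M=R.from_rotvec(s['ee_rot']).as_matrix(); hy=np.degrees(np.arctan2(M[1,1],M[0,1])); dh=-23.3-hy; print(hy,dh)
plan([([.526,.269,.32],-dh)])
```

```text
t 5.5 pos [ 0.469  -0.0495  0.3617] w 0.0851 F [-0.23 -0.85  0.93] M [-0.02 -0.05  0.02]
[[0.78, 0.625, 0.028], [0.626, -0.78, -0.006], [0.018, 0.022, -1.0]]
q [-0.161 -0.1    0.153  1.683  0.021  1.53  -0.904]
-51.29585666760484 27.995856667604837
6 turn -0.0259
[[0.405, -0.356, 0.069], [0.432, -0.322, 0.069], [0.457, -0.286, 0.069], [0.479, -0.248, 0.069], [0.498, -0.208, 0.069], [0.513, -0.167, 0.068]]
end [0.526 0.269 0.32 ] [[0.396, 0.918, 0.028], [0.918, -0.396, -0.006], [0.005, 0.028, -1.0]]
```

send_rows:
  offset:
    - [0.405,-0.355,0.07]
    - [0.43,-0.32,0.07]
    - [0.455,-0.285,0.07]
    - [0.48,-0.25,0.07]
    - [0.5,-0.21,0.07]
    - [0.515,-0.165,0.07]
    - [0,0,0]
  turn: [-0.026,-0.026,-0.026,-0.026,-0.026,-0.026,0]
  jaw: [70,70,70,70,70,70,70]

```text
t: 6.38
tool_pos: [0.5254, 0.2721, 0.3172]
ee_rot: [2.604, 1.726, 0.027]
ft_force: [0.3, -0.7, 0.4]
gripper_width: 0.0702
```

Run:
```python
from plan import *
s=st()
p=snap('wrist','w1')
np.set_printoptions(suppress=True)
print(p['rvec'],p['tvec'],p['K'])
print([(np.round(d['xyz'],3).tolist(),round(d['p'],2)) for d in eyes.look_for(p,'trug_grip')])
```

```text
t 6.38 pos [0.5254 0.2721 0.3172] w 0.0702 F [ 0.31 -0.73  0.41] M [ 0.01 -0.03 -0.01]
[[0.389, 0.921, 0.024], [0.921, -0.389, -0.005], [0.004, 0.024, -1.0]]
q [-0.455  0.177 -0.126  1.487  0.04   1.462 -0.983]
[-2.76680029  0.56583733  0.05883917] [-0.38464358  0.36736271  0.59684127] [[412.32908886   0.         316.8516364 ]
 [  0.         412.32908886 239.47358112]
 [  0.           0.           1.        ]]
[([0.53, 0.272, 0.046], 0.87), ([0.502, 0.285, 0.039], 0.3)]
```

View pics/w1.png

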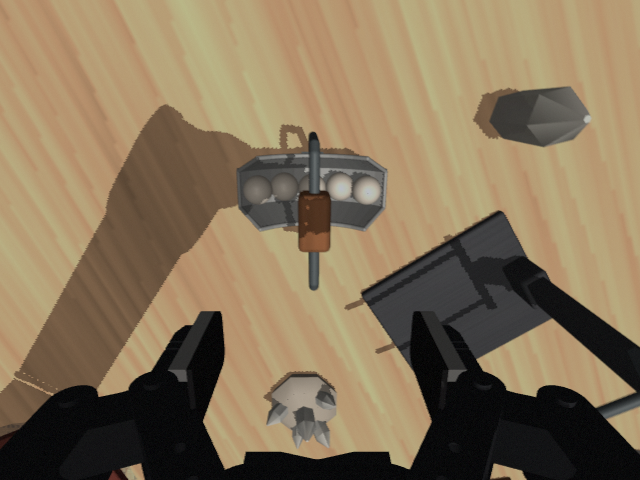

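```bash
cat >> fit.py <<'E'
def ray(p,u,v,z):
    Rm=R.from_rotvec(p['rvec']).as_matrix(); c=-Rm.T@np.array(p['tvec']); d=Rm.T@np.linalg.inv(p['K'])@[u,v,1]
    return c+d*(z-c[2])/d[2]
E
python3 - <<'E'
from fit import *
from plan import *
p=eyes.capture('wrist')
a=ray(p,313,134,.16);b=ray(p,314,287,.16);g=ray(p,314,219.5,.170)
print(a,b,np.linalg.norm(a-b),(a+b)/2,g,np.degrees(np.arctan2(*(a-b)[[1,0]])))
E
```

```text
[0.55122367 0.3223699  0.16      ] [0.50454368 0.2129384  0.16      ] 0.11897173654266242 [0.52788367 0.26765415 0.16      ] [0.52776599 0.26695762 0.17      ] 66.89844982959767
```

Run:
```python
from plan import *
plan([([.527,.268,.22],0),([.527,.268,.142],0)],step=.045)
```

```text
3 turn 0.0
[[0.003, -0.011, 0.33], [0.003, -0.011, 0.33], [0.003, -0.012, 0.33]]
2 turn 0.0
[[-0.002, -0.011, 0.39], [-0.002, -0.01, 0.39]]
end [0.527 0.268 0.142] [[0.397, 0.917, 0.027], [0.918, -0.397, -0.007], [0.005, 0.027, -1.0]]
```

send_rows:
  offset:
    - [0,-0.01,0.33]
    - [0,-0.01,0.33]
    - [0,-0.01,0.33]
    - [0,-0.01,0.39]
    - [0,-0.01,0.39]
    - [0,0,0]
    - [0,0,0]
    - [0,0,0]
    - [0,0,0]
    - [0,0,0]
  turn: [0,0,0,0,0,0,0,0,0,0]
  jaw: [70,70,70,70,70,70,15,15,15,15]
  squeeze: 50

```text
t: 7.78
tool_pos: [0.5277, 0.2688, 0.1437]
ee_rot: [2.608, 1.715, 0.034]
ft_force: [-0.2, -0.6, 6.9]
gripper_width: 0.0235
```

Run:
```python
from plan import *
s=st()
```

```text
t 7.78 pos [0.5277 0.2688 0.1437] w 0.0235 F [-0.17 -0.6   6.92] M [0.1  0.55 0.09]
[[0.396, 0.918, 0.029], [0.918, -0.396, -0.005], [0.007, 0.028, -1.0]]
q [-0.45   0.267 -0.127  1.735  0.059  1.119 -1.005]
```

```bash
cat >> kin.py <<'E'
LO=np.array([-2.58,-.38,-1.3,.25,-1.5,.08,-2.65]);HI=np.array([2.58,2.09,1.39,2.4,4.64,2.09,2.65])
SG=(-1,-1,-1,-1)
def params(d): return np.array([-0.0679,d-.113,.475,-.0027,.5191,-.0118,.0115,d,1.5027])
def ik(p,M,d,q0,P=None):
    P=params(d) if P is None else P
    m=.03
    def f(q):
        pp,MM=fk(q,P,SG); return np.concatenate([(pp-p)*3,(R.from_matrix(MM@M.T)).as_rotvec(),(q-q0)*1e-3])
    s=least_squares(f,np.clip(q0,LO+m,HI-m),bounds=(LO+m/2,HI-m/2)); return s.x,np.linalg.norm(s.fun[:6])
def toolM(heading,phi,psi,yh):
    """tool z tilted phi from down towards 'heading'; tool y horizontal at heading yh=±1 *90deg; then turn psi about tool z"""
    h=np.radians(heading); f=np.radians(phi)
    z=np.array([np.sin(f)*np.cos(h),np.sin(f)*np.sin(h),-np.cos(f)])
    y=yh*np.array([-np.sin(h),np.cos(h),0]); x=np.cross(y,z)
    return np.c_[x,y,z]@rz(np.radians(psi))
E
cat > reach.py <<'E'
from kin import *
rng=np.random.default_rng(0)
def best(p,M,d,P=None):
    b=(9,None)
    for k in range(10):
        q0=rng.uniform(LO,HI) if k else np.array([0,.3,0,1.5,0,1.3,0])
        q,e=ik(np.array(p),M,d,q0,P)
        if e<b[0]: b=(e,q)
        if e<.01: break
    return b
if __name__=='__main__':
  for d in (.3,.4):
   for phi in (40,):
    for H in (-80,100):
     for yh in (1,-1):
      out=[]
      for nm,p,psi in [('pourA',[.54,-.25,.25],0),('pour+',[.54,-.3,.25],55),('pour-',[.54,-.3,.25],-55),('hang',[.58,.05,.235],0),('hangup',[.56,.05,.29],0),('set',[.47,-.14,.142],0),('setL',[.527,.268,.142],0),('up',[.5,-.15,.4],0)]:
        e,q=best(p,toolM(H,phi,psi,yh),d); out.append((nm,round(e,3)))
      print(d,phi,H,yh,out)
E
time python3 reach.py
```

```text
0.3 40 -80 1 [('pourA', np.float64(0.0)), ('pour+', np.float64(0.0)), ('pour-', np.float64(0.0)), ('hang', np.float64(0.0)), ('hangup', np.float64(0.0)), ('set', np.float64(0.0)), ('setL', np.float64(0.0)), ('up', np.float64(0.0))]
0.3 40 -80 -1 [('pourA', np.float64(0.144)), ('pour+', np.float64(0.0)), ('pour-', np.float64(0.0)), ('hang', np.float64(0.0)), ('hangup', np.float64(0.0)), ('set', np.float64(0.0)), ('setL', np.float64(0.0)), ('up', np.float64(0.157))]
0.3 40 100 1 [('pourA', np.float64(0.0)), ('pour+', np.float64(0.0)), ('pour-', np.float64(0.0)), ('hang', np.float64(0.0)), ('hangup', np.float64(0.0)), ('set', np.float64(0.0)), ('setL', np.float64(0.0)), ('up', np.float64(0.0))]
0.3 40 100 -1 [('pourA', np.float64(0.0)), ('pour+', np.float64(0.0)), ('pour-', np.float64(0.0)), ('hang', np.float64(0.0)), ('hangup', np.float64(0.0)), ('set', np.float64(0.0)), ('setL', np.float64(0.0)), ('up', np.float64(0.0))]
0.4 40 -80 1 [('pourA', np.float64(0.0)), ('pour+', np.float64(0.0)), ('pour-', np.float64(0.0)), ('hang', np.float64(0.0)), ('hangup', np.float64(0.0)), ('set', np.float64(0.0)), ('setL', np.float64(0.0)), ('up', np.float64(0.0))]
0.4 40 -80 -1 [('pourA', np.float64(0.065)), ('pour+', np.float64(0.0)), ('pour-', np.float64(0.0)), ('hang', np.float64(0.0)), ('hangup', np.float64(0.0)), ('set', np.float64(0.0)), ('setL', np.float64(0.0)), ('up', np.float64(0.06))]
0.4 40 100 1 [('pourA', np.float64(0.0)), ('pour+', np.float64(0.0)), ('pour-', np.float64(0.0)), ('hang', np.float64(0.0)), ('hangup', np.float64(0.0)), ('set', np.float64(0.0)), ('setL', np.float64(0.0)), ('up', np.float64(0.0))]
0.4 40 100 -1 [('pourA', np.float64(0.0)), ('pour+', np.float64(0.0)), ('pour-', np.float64(0.0)), ('hang', np.float64(0.0)), ('hangup', np.float64(0.0)), ('set', np.float64(0.0)), ('setL', np.float64(0.0)), ('up', np.float64(0.0))]
real	0m16.609s
user	0m16.850s
sys	0m0.143s
```

Run:
```python
from plan import *
s=env.state(); p=np.array(s['tool_pos']); r=R.from_rotvec(s['ee_rot']); M=r.as_matrix()
hy=np.degrees(np.arctan2(M[1,1],M[0,1])); print(hy,'turn',-(10.2-hy)/180)
w=np.array([.47,-.135])-p[:2]
fr=np.array([.3,.6]+[1]*8+[.6,.3]);fr/=fr.sum()
T=round(-(10.2-hy)/180/10,4)
r2=r; rows=[[0,0,-.2],[0,0,-.4]]+[[0,0,-.5]]*5
p=p+r.apply(np.sum(rows,0)/10)
q=p.copy(); k=[]
for i,f in enumerate(fr):
    o=r2.inv().apply(np.r_[w*f if 0 else (np.array([.47,-.135])-q[:2])*f/fr[i:].sum(),0.]); o=np.round(o*10,2); k.append(o.tolist()); q=q+r2.apply(o/10)
    t=T if 1<=i<=10 else 0
    r2=r2*R.from_rotvec([0,0,t*np.pi])
print(T); print(k); print(q,r2.as_matrix())
```

```text
-23.363477549698487 turn -0.1864637641649916
-0.0186
[[-0.12, 0.04, 0.0], [-0.24, 0.07, 0.0], [-0.41, 0.09, 0.0], [-0.41, 0.07, 0.0], [-0.41, 0.05, 0.0], [-0.42, 0.02, 0.0], [-0.42, -0.0, 0.0], [-0.41, -0.03, 0.0], [-0.41, -0.05, 0.0], [-0.41, -0.07, 0.0], [-0.24, -0.06, 0.0], [-0.12, -0.04, 0.0]]
[ 0.46945803 -0.13472986  0.45397527] [[-0.1756148   0.98403082  0.02903081]
 [ 0.98441252  0.17581656 -0.00452972]
 [-0.00956148  0.02778281 -0.99956825]]
```

send_rows:
  offset:
    - [0,0,-0.2]
    - [0,0,-0.4]
    - [0,0,-0.5]
    - [0,0,-0.5]
    - [0,0,-0.5]
    - [0,0,-0.5]
    - [0,0,-0.5]
    - [-0.12,0.04,0]
    - [-0.24,0.07,0]
    - [-0.41,0.09,0]
    - [-0.41,0.07,0]
    - [-0.41,0.05,0]
    - [-0.42,0.02,0]
    - [-0.42,0,0]
    - [-0.41,-0.03,0]
    - [-0.41,-0.05,0]
    - [-0.41,-0.07,0]
    - [-0.24,-0.06,0]
    - [-0.12,-0.04,0]
  turn: [0,0,0,0,0,0,0,0,-0.0186,-0.0186,-0.0186,-0.0186,-0.0186,-0.0186,-0.0186,-0.0186,-0.0186,-0.0186,0]
  jaw: [15,15,15,15,15,15,15,15,15,15,15,15,15,15,15,15,15,15,15]

```text
t: 10.15
tool_pos: [0.4683, -0.1366, 0.4515]
ee_rot: [2.006, 2.389, 0.018]
ft_force: [-0.0, 0.3, -5.3]
gripper_width: 0.0235
```

Run:
```python
from plan import *
s=st()
snap('scene','s2')
plan([([.47,-.135,.20],0),([.47,-.135,.148],0)],step=.05)
```

```text
t 10.15 pos [ 0.4683 -0.1366  0.4515] w 0.0235 F [-0.05  0.34 -5.29] M [-0.04  0.06  0.03]
[[-0.173, 0.985, 0.025], [0.985, 0.173, -0.006], [-0.01, 0.023, -1.0]]
q [-0.064 -0.055  0.242  1.462  0.015  1.708  0.354]
6 turn 0.0
[[0.008, -0.006, 0.42], [0.008, -0.006, 0.419], [0.008, -0.007, 0.42], [0.008, -0.006, 0.419], [0.008, -0.007, 0.42], [0.008, -0.006, 0.419]]
2 turn 0.0
[[0.003, -0.006, 0.26], [0.003, -0.006, 0.26]]
end [ 0.47  -0.135  0.148] [[-0.171, 0.985, 0.025], [0.985, 0.172, -0.006], [-0.011, 0.024, -1.0]]
```

View pics/s2.png

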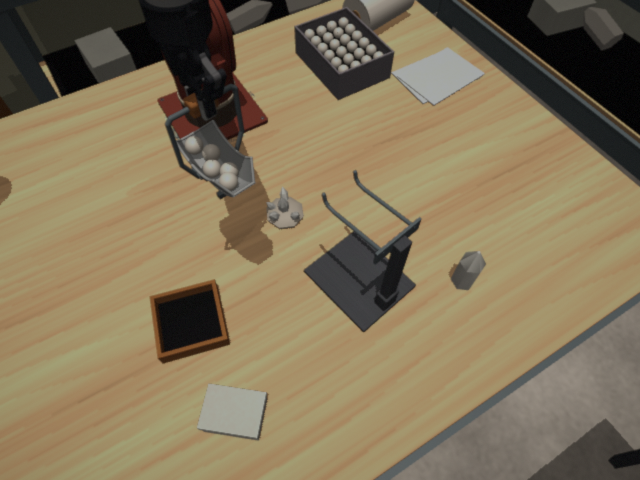

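send_rows:
  offset:
    - [0.01,-0.01,0.3]
    - [0.01,-0.01,0.5]
    - [0.01,-0.01,0.5]
    - [0.01,-0.01,0.5]
    - [0,-0.01,0.5]
    - [0,0,0.4]
    - [0,0,0.22]
    - [0,0,0.1]
    - [0,0,0.05]
  turn: [0,0,0,0,0,0,0,0,0]
  jaw: [15,15,15,15,15,15,15,15,15]

```text
t: 11.32
tool_pos: [0.4721, -0.1331, 0.1457]
ee_rot: [2.001, 2.39, 0.02]
ft_force: [-0.1, 0.1, -4.4]
gripper_width: 0.0233
```

Run:
```python
from plan import *
s=st()
```

```text
t 11.32 pos [ 0.4721 -0.1331  0.1457] w 0.0233 F [-0.13  0.1  -4.42] M [ 0.02  0.05 -0.03]
[[-0.176, 0.984, 0.027], [0.984, 0.176, -0.006], [-0.01, 0.025, -1.0]]
q [-0.051  0.051  0.242  1.986 -0.013  1.079  0.374]
```

send_rows:
  offset:
    - [0,0,0.025]
    - [0,0,0]
    - [0,0,0]
    - [0,0,0]
    - [0,0,-0.2]
    - [0,0,-0.5]
    - [0,0,-0.5]
    - [0,0,-0.5]
  turn: [0,0,0,0,0,0,0,0]
  jaw: [15,65,65,65,65,65,65,65]

```text
t: 12.32
tool_pos: [0.4673, -0.1326, 0.3152]
ee_rot: [2.001, 2.39, 0.02]
ft_force: [0.9, 0.2, 0.5]
gripper_width: 0.0647
```

Run:
```python
from plan import *
s=st()
plan([([.35,-.45,.42],0),([.11,-.60,.55],0)],step=.058)
```

```text
t 12.32 pos [ 0.4673 -0.1326  0.3152] w 0.0647 F [0.91 0.19 0.5 ] M [ 0.02  0.01 -0.02]
[[-0.176, 0.984, 0.027], [0.984, 0.176, -0.006], [-0.011, 0.026, -1.0]]
q [-0.064 -0.069  0.236  1.746  0.017  1.434  0.346]
7 turn 0.0
[[-0.419, -0.241, -0.152], [-0.418, -0.241, -0.151], [-0.419, -0.241, -0.152], [-0.418, -0.241, -0.151], [-0.419, -0.24, -0.152], [-0.418, -0.241, -0.151], [-0.419, -0.24, -0.152]]
6 turn 0.0
[[-0.178, -0.432, -0.226], [-0.178, -0.432, -0.226], [-0.178, -0.432, -0.226], [-0.178, -0.432, -0.226], [-0.178, -0.432, -0.226], [-0.179, -0.432, -0.226]]
end [ 0.11 -0.6   0.55] [[-0.176, 0.984, 0.027], [0.984, 0.176, -0.006], [-0.011, 0.026, -1.0]]
```

Now to the free side, then push up against the top of the reach to see how the arm tilts there.

send_rows:
  offset:
    - [-0.42,-0.24,-0.15]
    - [-0.42,-0.24,-0.15]
    - [-0.42,-0.24,-0.15]
    - [-0.42,-0.24,-0.15]
    - [-0.42,-0.24,-0.15]
    - [-0.42,-0.24,-0.15]
    - [-0.42,-0.24,-0.15]
    - [-0.18,-0.43,-0.23]
    - [-0.18,-0.43,-0.23]
    - [-0.18,-0.43,-0.23]
    - [-0.18,-0.43,-0.23]
    - [-0.18,-0.43,-0.23]
    - [-0.18,-0.43,-0.23]
    - [0,0,-0.4]
    - [0,0,-0.4]
    - [0,0,-0.4]
  turn: [0,0,0,0,0,0,0,0,0,0,0,0,0,0,0,0]
  jaw: [65,65,65,65,65,65,65,65,65,65,65,65,65,65,65,65]

```text
t: 14.32
tool_pos: [0.1074, -0.5935, 0.6117]
ee_rot: [1.988, 2.371, -0.008]
ft_force: [-0.1, -1.3, -1.2]
gripper_width: 0.065
```

Run:
```python
from plan import *
s=st()
```

```text
t 14.32 pos [ 0.1074 -0.5935  0.6117] w 0.065 F [-0.08 -1.28 -1.24] M [ 0.02  0.09 -0.02]
[[-0.173, 0.984, 0.033], [0.984, 0.175, -0.034], [-0.039, 0.026, -0.999]]
q [ 1.186  0.342  0.275  0.68  -0.137  2.089  1.548]
```

send_rows:
  offset:
    - [0,0,-0.6]
    - [0,0,-0.6]
    - [0,0,-0.6]
    - [0,0,-0.6]
  turn: [0,0,0,0]
  jaw: [65,65,65,65]

```text
t: 14.82
tool_pos: [0.0926, -0.5347, 0.7129]
ee_rot: [1.895, 2.255, -0.176]
ft_force: [1.2, 0.2, -0.7]
gripper_width: 0.0652
```

Run:
```python
from plan import *
s=st()
```

```text
t 14.82 pos [ 0.0926 -0.5347  0.7129] w 0.0652 F [ 1.16  0.16 -0.69] M [0.26 0.05 0.01]
[[-0.164, 0.984, 0.069], [0.961, 0.175, -0.212], [-0.221, 0.031, -0.975]]
q [ 1.061  0.189  0.41   0.653 -0.137  2.089  1.547]
```

send_rows:
  offset:
    - [0,0,-0.6]
    - [0,0,-0.6]
    - [0,0,-0.6]
    - [0,0,-0.6]
    - [0,0,-0.6]
  turn: [0,0,0,0,0]
  jaw: [65,65,65,65,65]

```text
t: 15.45
tool_pos: [0.0734, -0.452, 0.8081]
ee_rot: [1.779, 2.129, -0.328]
ft_force: [-0.3, -0.3, -0.7]
gripper_width: 0.065
```

Run:
```python
from plan import *
from kin import *
s=st()
D=[([1.242,.333,.04,1.465,-.013,1.343,-.059],[.148,-.633,.231],[[0.974,.228,0],[.228,-.974,0],[0,0,-1]]),
([1.218,.978,.566,.326,-.513,1.873,.005],[.1896,-.8569,.3218],[[0.983,.184,.027],[.184,-.983,-.004],[.026,.009,-1]]),
([1.069,.756,.604,.753,-.428,1.71,.081],[.1767,-.7987,.3211],[[0.983,.181,.024],[.181,-.983,-.004],[.022,.008,-1]]),
([1.061,.189,.41,.653,-.137,2.089,1.547],[.0926,-.5347,.7129],[[-.164,.984,.069],[.961,.175,-.212],[-.221,.031,-.975]]),
([-.455,.177,-.126,1.487,.04,1.462,-.983],[.5254,.2721,.3172],[[.389,.921,.024],[.921,-.389,-.005],[.004,.024,-1]]),
([-.051,.051,.242,1.986,-.013,1.079,.374],[.4721,-.1331,.1457],[[-.176,.984,.027],[.984,.176,-.006],[-.01,.025,-1]]),
(s['joint_pos'],s['tool_pos'],R.from_rotvec(s['ee_rot']).as_matrix())]
def f(P):
    r=[]
    for q,p,M in D:
        pp,MM=fk(q,P,SG); r+=list((pp-p)*5)+list((MM-np.array(M)).ravel())
    return np.array(r)
q=least_squares(f,params(.4)); print(q.cost,q.x.round(4).tolist()); np.save('P.npy',q.x)
```

```text
t 15.45 pos [ 0.0734 -0.452   0.8081] w 0.065 F [-0.3  -0.27 -0.69] M [ 0.36  0.14 -0.01]
[[-0.153, 0.981, 0.115], [0.901, 0.187, -0.391], [-0.405, 0.043, -0.913]]
q [ 0.857  0.003  0.481  0.63  -0.026  2.089  1.498]
0.00551278909614489 [-0.076, 0.3129, 0.4783, -0.0241, 0.4993, -0.0215, -0.0244, 0.4459, 1.4959]
```

send_rows:
  offset:
    - [0,0,-0.6]
    - [0,0,-0.6]
    - [0,0,-0.6]
    - [0,0,-0.6]
    - [0,0,-0.6]
  turn: [0,0,0,0,0]
  jaw: [65,65,65,65,65]

```text
t: 16.08
tool_pos: [0.0473, -0.3929, 0.8556]
ee_rot: [1.727, 2.04, -0.404]
ft_force: [-1.6, 0.7, -0.2]
gripper_width: 0.065
```

Run:
```python
from plan import *
s=st()
```

```text
t 16.07 pos [ 0.0473 -0.3929  0.8556] w 0.065 F [-1.57  0.73 -0.17] M [ 0.53  0.21 -0.02]
[[-0.128, 0.982, 0.138], [0.855, 0.18, -0.487], [-0.503, 0.056, -0.863]]
q [ 1.847 -0.064 -0.365  0.585 -0.133  2.089  1.546]
```

send_rows:
  offset:
    - [-0.3,0.03,-0.52]
    - [-0.3,0.03,-0.52]
    - [-0.3,0.03,-0.52]
    - [-0.3,0.03,-0.52]
  turn: [0,0,0,0]
  jaw: [65,65,65,65]

```text
t: 16.58
tool_pos: [0.0489, -0.3808, 0.9357]
ee_rot: [1.618, 1.906, -0.536]
ft_force: [0.0, 0.1, -0.6]
gripper_width: 0.0648
```

Run:
```python
from plan import *
s=st()
```

```text
t 16.57 pos [ 0.0489 -0.3808  0.9357] w 0.0648 F [ 0.02  0.09 -0.6 ] M [0.64 0.18 0.02]
[[-0.1, 0.981, 0.168], [0.749, 0.185, -0.636], [-0.655, 0.062, -0.753]]
q [ 1.942 -0.019 -0.511  0.352 -0.098  2.089  1.511]
```

```bash
cat > sim.py <<'E'
from plan import *
from kin import *
P=np.load('P.npy')
def refit(extra):
    pass
def path(q,wps,step=.05,ds=9):
    """wps: (xyz, R matrix) ; returns worst errors and q trace"""
    p,M=fk(q,P,SG); tr=[]
    for w,W in wps:
        rv=R.from_matrix(M.T@W).as_rotvec(); n=int(max(1,np.ceil(np.linalg.norm(np.array(w)-p)/step),np.ceil(np.degrees(np.linalg.norm(rv))/ds)))
        em=0
        for i in range(1,n+1):
            pi=p+(np.array(w)-p)*i/n; Mi=M@R.from_rotvec(rv*i/n).as_matrix()
            def f(x):
                pp,MM=fk(x,P,SG); return np.concatenate([(pp-pi)*3,(R.from_matrix(MM@Mi.T)).as_rotvec(),(x-q)*.01])
            s=least_squares(f,np.clip(q,LO+.006,HI-.006),bounds=(LO+.005,HI-.005)); q=s.x; em=max(em,np.linalg.norm(s.fun[:6]))
        p,M=np.array(w),W; tr.append((round(em,3),q.round(2).tolist()))
    return q,tr
E
python3 - <<'E'
from sim import *
s=env.state(); q=np.array(s['joint_pos']); M0=R.from_rotvec(s['ee_rot']).as_matrix(); p=np.array(s['tool_pos'])
print(fk(q,P,SG)[0]-p, np.degrees(R.from_matrix(fk(q,P,SG)[1]@M0.T).as_rotvec()))
# level the jaw axis
d=np.arctan2(-M0[2,1],-M0[2,0]); M=M0@rz(d)
if M[0,1]<0: print('flip')
print('delta',np.degrees(d)); print(M.round(3).tolist())
z=M[:,2]; th=np.arctan2(M[1,1],M[0,1]); print('tilt',np.degrees(np.arccos(-z[2])),'y heading',np.degrees(th))
np.save('Mg.npy',M)
C=np.array([.472,-.133,.161]); ty=np.array([-np.sin(th),np.cos(th),0])
G=C-.006*ty+.019*z; pre=G-.12*z
np.save('G.npy',G); print('G',G,'pre',pre)
w=[([.08,-.45,.75],M0),([.30,-.40,.5],M),(pre,M),(G,M),(G+[0,0,.12],M)]
q1,tr=path(q,w)
for t in tr: print(t)
T=np.array([.5,-.25,.30])
for sgn in (1,-1):
    q2,tr=path(q1,[(T,M)]+[(T,M@rz(sgn*np.radians(a))) for a in (20,40,60,80)]+[(T,M),([.56,.0,.33],M),([.585,.05,.25],M)])
    print(sgn)
    for t in tr: print(t)
E
```

```text
[ 0.0226933  -0.03723706  0.01370088] [-0.61632366  2.7532654  -1.12023025]
delta -5.4478459393599445
[[-0.192, 0.967, 0.168], [0.728, 0.255, -0.636], [-0.658, -0.0, -0.753]]
tilt 41.129655301980726 y heading 14.793929239042793
G [ 0.47672322 -0.15088435  0.14668876] pre [ 0.45656851 -0.07456909  0.23707553]
(np.float64(0.051), [1.47, -0.37, -0.0, 1.24, -0.15, 1.61, 1.57])
(np.float64(0.164), [0.39, -0.37, 0.0, 1.79, 0.54, 1.35, 0.61])
(np.float64(0.122), [-0.38, -0.04, -0.19, 2.08, 0.71, 1.36, -0.56])
(np.float64(0.0), [-0.28, 0.06, -0.1, 2.2, 0.84, 1.1, -0.6])
(np.float64(0.0), [-0.28, -0.09, -0.09, 2.07, 0.74, 1.29, -0.38])
1
(np.float64(0.0), [-0.18, -0.11, 0.04, 2.02, 0.77, 1.19, -0.17])
(np.float64(0.0), [-0.17, -0.11, 0.03, 2.02, 0.77, 1.19, -0.52])
(np.float64(0.0), [-0.15, -0.11, 0.01, 2.02, 0.77, 1.19, -0.87])
(np.float64(0.0), [-0.14, -0.11, -0.0, 2.02, 0.77, 1.19, -1.21])
(np.float64(0.0), [-0.12, -0.11, -0.02, 2.02, 0.77, 1.19, -1.56])
(np.float64(0.0), [-0.18, -0.11, 0.04, 2.02, 0.77, 1.19, -0.17])
(np.float64(0.0), [-0.43, 0.16, -0.19, 1.69, 0.71, 1.55, -0.48])
(np.float64(0.0), [-0.48, 0.31, -0.21, 1.68, 0.73, 1.49, -0.62])
-1
(np.float64(0.0), [-0.18, -0.11, 0.04, 2.02, 0.77, 1.19, -0.17])
(np.float64(0.0), [-0.2, -0.11, 0.05, 2.02, 0.78, 1.19, 0.18])
(np.float64(0.0), [-0.21, -0.11, 0.07, 2.02, 0.78, 1.19, 0.53])
(np.float64(0.0), [-0.23, -0.11, 0.08, 2.02, 0.78, 1.19, 0.87])
(np.float64(0.0), [-0.24, -0.11, 0.09, 2.02, 0.78, 1.19, 1.22])
(np.float64(0.0), [-0.18, -0.11, 0.04, 2.02, 0.77, 1.19, -0.17])
(np.float64(0.0), [-0.43, 0.16, -0.19, 1.69, 0.71, 1.55, -0.48])
(np.float64(0.0), [-0.48, 0.31, -0.21, 1.68, 0.73, 1.49, -0.62])
```

Run:
```python
from sim import *
s=env.state(); q=np.array(s['joint_pos']); M0=R.from_rotvec(s['ee_rot']).as_matrix()
M=np.load('Mg.npy');G=np.load('G.npy');pre=G-.12*M[:,2]
for w in ([([.10,-.62,.80],M0),([.40,-.50,.50],M0)],[([.2,-.55,.80],M0),([.40,-.45,.50],M0)],[([.15,-.5,.88],M0),([.3,-.5,.7],M0),([.42,-.40,.5],M0)],[([.3,-.4,.8],M0),([.45,-.3,.5],M0)]):
    q1,tr=path(q,w+[(pre,M0),(pre,M),(G,M)],step=.04)
    print('--')
    for t in tr: print(t)
```

```text
--
(np.float64(0.0), [1.95, -0.07, -0.45, 0.95, -0.2, 1.55, 1.58])
(np.float64(0.0), [1.65, -0.37, -0.8, 1.74, 0.03, 1.01, 0.95])
(np.float64(0.0), [0.64, -0.1, -1.15, 2.09, 0.64, 1.3, -0.59])
(np.float64(0.0), [0.63, -0.09, -1.15, 2.09, 0.64, 1.3, -0.49])
(np.float64(0.0), [0.66, 0.11, -1.08, 2.2, 0.91, 1.17, -0.66])
--
(np.float64(0.0), [1.92, -0.19, -0.58, 1.02, -0.15, 1.56, 1.42])
(np.float64(0.0), [1.31, -0.37, -0.62, 1.77, 0.18, 1.06, 0.78])
(np.float64(0.0), [0.53, -0.08, -1.06, 2.08, 0.66, 1.32, -0.6])
(np.float64(0.0), [0.53, -0.08, -1.06, 2.08, 0.66, 1.32, -0.51])
(np.float64(0.0), [0.58, 0.1, -0.99, 2.2, 0.9, 1.16, -0.65])
--
(np.float64(0.0), [1.93, -0.12, -0.53, 0.74, -0.16, 1.79, 1.45])
(np.float64(0.0), [1.83, -0.37, -0.64, 1.34, -0.16, 1.39, 1.28])
(np.float64(0.0), [1.15, -0.37, -0.61, 1.77, 0.27, 1.13, 0.63])
(np.float64(0.0), [0.66, -0.1, -1.17, 2.09, 0.64, 1.3, -0.58])
(np.float64(0.0), [0.65, -0.1, -1.17, 2.09, 0.64, 1.3, -0.49])
(np.float64(0.0), [0.68, 0.12, -1.1, 2.2, 0.91, 1.17, -0.67])
--
(np.float64(0.0), [1.79, -0.37, -0.63, 1.06, -0.14, 1.66, 1.22])
(np.float64(0.0), [0.89, -0.35, -0.64, 1.75, 0.4, 1.28, 0.36])
(np.float64(0.0), [0.82, -0.16, -1.29, 2.09, 0.58, 1.26, -0.53])
(np.float64(0.0), [0.8, -0.15, -1.28, 2.09, 0.59, 1.27, -0.44])
(np.float64(0.0), [0.78, 0.15, -1.22, 2.2, 0.94, 1.2, -0.69])
```

Run:
```python
from sim import *
s=env.state(); q=np.array(s['joint_pos']); M0=R.from_rotvec(s['ee_rot']).as_matrix()
M=np.load('Mg.npy');G=np.load('G.npy');pre=G-.12*M[:,2]
for w in ([([.11,-.68,.75],M0),([.45,-.53,.50],M0)],[([.11,-.68,.75],M0),([.3,-.68,.50],M0),([.5,-.45,.40],M0)]):
    q1,tr=path(q,w+[(pre,M0),(pre,M),(G,M)],step=.04)
    print('--')
    for t in tr: print(t)
plan([([.11,-.68,.75],0),([.45,-.53,.50],0)],step=.055)
```

```text
--
(np.float64(0.0), [1.92, -0.03, -0.49, 1.04, -0.14, 1.41, 1.56])
(np.float64(0.0), [1.96, -0.33, -1.11, 1.64, 0.01, 0.99, 0.93])
(np.float64(0.0), [0.82, -0.16, -1.29, 2.09, 0.58, 1.26, -0.53])
(np.float64(0.0), [0.8, -0.15, -1.28, 2.09, 0.59, 1.27, -0.44])
(np.float64(0.0), [0.78, 0.15, -1.22, 2.2, 0.94, 1.2, -0.69])
--
(np.float64(0.0), [1.92, -0.03, -0.49, 1.04, -0.14, 1.41, 1.56])
(np.float64(0.0), [1.83, -0.11, -0.76, 1.63, 0.06, 0.89, 1.18])
(np.float64(0.0), [1.83, -0.37, -1.21, 1.82, 0.11, 0.89, 0.66])
(np.float64(0.001), [0.82, -0.17, -1.3, 2.09, 0.58, 1.26, -0.53])
(np.float64(0.0), [0.8, -0.15, -1.29, 2.09, 0.59, 1.27, -0.44])
(np.float64(0.0), [0.78, 0.15, -1.22, 2.2, 0.94, 1.2, -0.69])
7 turn 0.0
[[-0.155, -0.01, 0.486], [-0.155, -0.01, 0.486], [-0.155, -0.01, 0.486], [-0.156, -0.01, 0.487], [-0.155, -0.01, 0.486], [-0.156, -0.01, 0.487], [-0.155, -0.011, 0.486]]
9 turn 0.0
[[0.269, 0.384, 0.167], [0.269, 0.384, 0.167], [0.269, 0.384, 0.167], [0.269, 0.384, 0.167], [0.269, 0.384, 0.166], [0.269, 0.384, 0.167], [0.269, 0.384, 0.166], [0.269, 0.384, 0.167], [0.27, 0.384, 0.166]]
end [ 0.45 -0.53  0.5 ] [[-0.1, 0.981, 0.168], [0.749, 0.185, -0.636], [-0.655, 0.062, -0.753]]
```

send_rows:
  offset:
    - [-0.15,-0.01,0.48]
    - [-0.15,-0.01,0.48]
    - [-0.15,-0.01,0.48]
    - [-0.15,-0.01,0.48]
    - [-0.15,-0.01,0.48]
    - [-0.15,-0.01,0.48]
    - [-0.15,-0.01,0.48]
    - [0.27,0.38,0.17]
    - [0.27,0.38,0.17]
    - [0.27,0.38,0.17]
    - [0.27,0.38,0.17]
    - [0.27,0.38,0.17]
    - [0.27,0.38,0.17]
    - [0.27,0.38,0.17]
    - [0.27,0.38,0.17]
  turn: [0,0,0,0,0,0,0,0,0,0,0,0,0,0,0]
  jaw: [65,65,65,65,65,65,65,65,65,65,65,65,65,65,65]

```text
t: 18.45
tool_pos: [0.409, -0.5416, 0.5245]
ee_rot: [1.619, 1.906, -0.535]
ft_force: [0.4, -0.8, -0.3]
gripper_width: 0.0649
```

Run:
```python
from sim import *
s=st()
q=np.array(s['joint_pos']); pp,MM=fk(q,P,SG); print(pp-s['tool_pos'])
```

```text
t 18.45 pos [ 0.409  -0.5416  0.5245] w 0.0649 F [ 0.36 -0.83 -0.33] M [0.66 0.17 0.  ]
[[-0.099, 0.981, 0.168], [0.75, 0.184, -0.635], [-0.654, 0.063, -0.754]]
q [ 1.695 -0.052 -0.989  1.472  0.39   1.118  0.788]
[ 0.00169376 -0.06104162  0.02608703]
```

Run:
```python
from sim import *
M=np.load('Mg.npy');G=np.load('G.npy')
plan([([.43,-.36,.43],0),(G-.17*M[:,2],-5.4)],step=.055)
```

```text
4 turn 0.0
[[0.49, 0.12, -0.101], [0.49, 0.12, -0.102], [0.49, 0.12, -0.101], [0.489, 0.121, -0.102]]
7 turn -0.0043
[[0.482, 0.095, -0.116], [0.481, 0.102, -0.116], [0.48, 0.108, -0.116], [0.478, 0.114, -0.116], [0.477, 0.121, -0.116], [0.475, 0.128, -0.117], [0.473, 0.133, -0.116]]
end [ 0.4481 -0.0428  0.2747] [[-0.191, 0.967, 0.168], [0.729, 0.254, -0.635], [-0.657, 0.001, -0.754]]
```

send_rows:
  offset:
    - [0.3,0.07,-0.06]
    - [0.49,0.12,-0.1]
    - [0.49,0.12,-0.1]
    - [0.49,0.12,-0.1]
    - [0.48,0.1,-0.12]
    - [0.48,0.1,-0.12]
    - [0.48,0.11,-0.12]
    - [0.48,0.11,-0.12]
    - [0.48,0.12,-0.12]
    - [0.48,0.13,-0.12]
    - [0.47,0.13,-0.12]
    - [0.19,0.05,-0.04]
    - [0,0,0]
  turn: [0,0,0,0,-0.0043,-0.0043,-0.0043,-0.0043,-0.0043,-0.0043,-0.0043,0,0]
  jaw: [65,65,65,65,65,65,65,65,65,65,65,65,65]

```text
t: 20.08
tool_pos: [0.445, -0.0434, 0.2777]
ee_rot: [1.534, 1.996, -0.568]
ft_force: [0.3, -1.0, 0.1]
gripper_width: 0.065
```

Run:
```python
from sim import *
s=st()
p=snap('wrist','w3'); t=snap('top','t3'); c=snap('scene','s3')
import pickle; pickle.dump(p,open('w3.pkl','wb'))
pickle.dump(t,open('t3.pkl','wb'))
```

```text
t 20.07 pos [ 0.445  -0.0434  0.2777] w 0.065 F [ 0.3  -0.98  0.08] M [ 0.62  0.18 -0.  ]
[[-0.194, 0.966, 0.17], [0.732, 0.258, -0.631], [-0.653, 0.002, -0.757]]
q [ 0.894 -0.174 -1.296  1.986  0.553  1.344 -0.296]
```

View pics/w3.png

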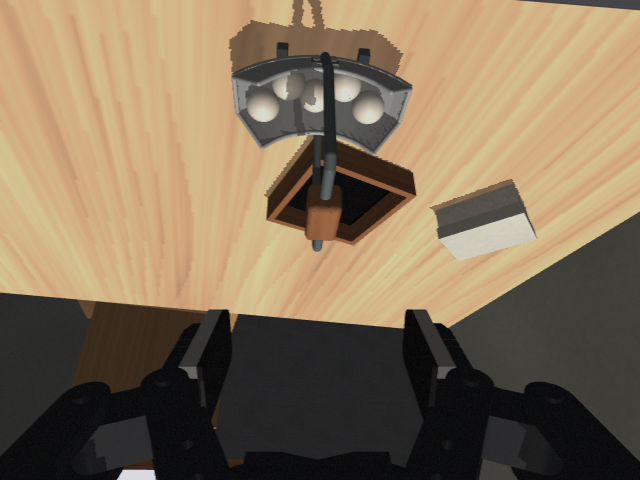

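View pics/s3.png

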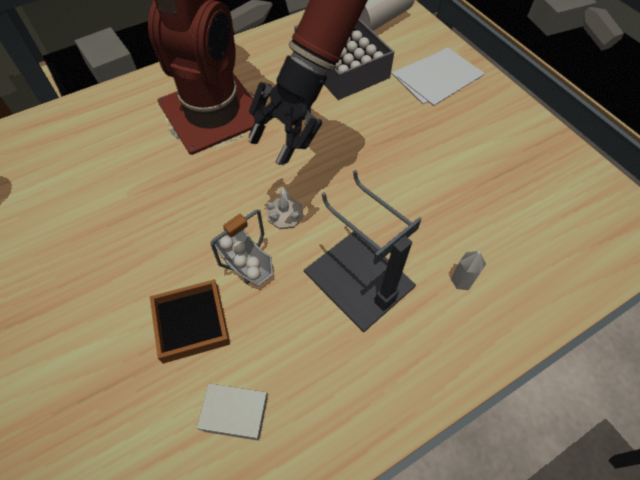

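Run:
```python
import cv2
a=cv2.imread('pics/top0.png')
a=cv2.imread('pics/t3.png')
cv2.imwrite('pics/t3c.png',cv2.resize(a[180:320,310:470],(800,700)[0:1]+(700,) if 0 else (640,560),interpolation=cv2.INTER_CUBIC))
b=cv2.imread('pics/s3.png')
cv2.imwrite('pics/s3c.png',cv2.resize(b[190:300,195:305],(600,600),interpolation=cv2.INTER_CUBIC))
```

```text
(no output)
```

View pics/t3c.png

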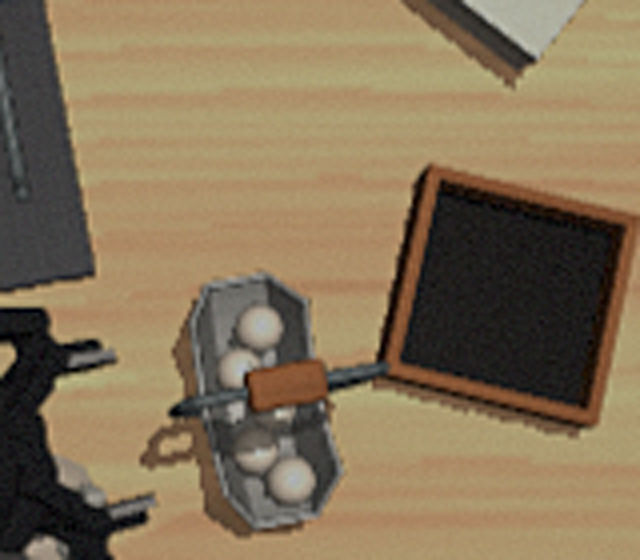

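View pics/s3c.png

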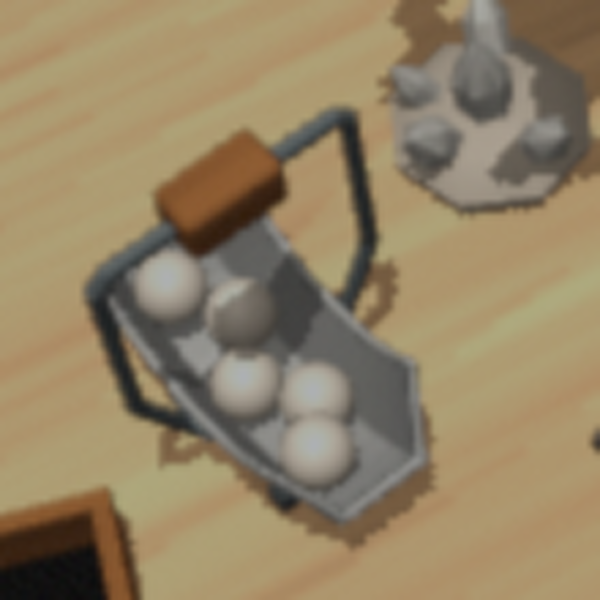

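Run:
```python
from fit import *; import pickle
s,t=pickle.load(open('cams.pkl','rb')); w=pickle.load(open('w3.pkl','rb'))
C=[[0,.056,.160],[0,-.056,.160],[0,0,.164]]
x,r=fit([(t,C,[(354,282.7),(406.5,272.5),(381.75,276.5)]),(s,C,[(257.9,211.1),(213,242.3),(236,224.8)])],[.47,-.13,.17])
print('trug',x,np.degrees(x[2]),r.round(1).tolist())
x2,r=fit([(t,C,[(354,282.7),(406.5,272.5),(381.75,276.5)]),(s,C,[(257.9,211.1),(213,242.3),(236,224.8)]),(w,[[0,0,.160]],[(323,213)])],[.47,-.13,.17])
print('trug',x2,np.degrees(x2[2]),r.round(1).tolist())
print(proj(w,[[x[0],x[1],.16]]))
h=.067;L=[[h,h,.036],[h,-h,.036],[-h,-h,.036],[-h,h,.036]]
y,r=fit([(t,L,[(417.5,221.5),(469.5,234.5),(459.25,286.5),(405.5,274.5)])],[.54,-.3,-.2]); print('tray',y,np.degrees(y[2]),r.round(1).tolist())
```

```text
trug [ 0.47392498 -0.13544688  0.19152078] 10.97333210332978 [[2.0, -1.8], [-1.0, -1.4], [-0.7, -0.6], [0.3, -2.1], [-1.1, -0.8], [-0.7, -1.0]]
trug [ 0.47385109 -0.13553091  0.19153767] 10.974300352739498 [[2.1, -1.8], [-1.0, -1.3], [-0.7, -0.6], [0.3, -2.1], [-1.1, -0.8], [-0.8, -1.0], [0.1, -0.1]]
[[323.21807726 212.82873763]]
tray [ 0.53687093 -0.29497924 -0.24077818] -13.795573647278491 [[-0.3, 0.6], [-0.1, 0.0], [-0.2, 0.1], [0.5, -0.7]]
```

Run:
```python
from sim import *
s=env.state(); M=R.from_rotvec(s['ee_rot']).as_matrix(); z=M[:,2]
G=np.array([.473,-.134,.161])-.006*np.array([-.258,.966,0])+.019*z; print(G)
np.save('G.npy',G)
plan([(G-.12*z,0),(G,0)],step=.045)
```

```text
[ 0.4777541  -0.15182131  0.14664337]
2 turn 0.0
[[0.011, 0.021, 0.264], [0.012, 0.021, 0.264]]
3 turn 0.0
[[-0.0, 0.0, 0.4], [-0.0, 0.0, 0.4], [-0.0, 0.0, 0.4]]
end [ 0.4777 -0.1518  0.1466] [[-0.19, 0.967, 0.169], [0.731, 0.254, -0.633], [-0.655, 0.003, -0.756]]
```

send_rows:
  offset:
    - [0.01,0.02,0.26]
    - [0.01,0.02,0.26]
    - [0,0,0.4]
    - [0,0,0.3]
    - [0,0,0.2]
  turn: [0,0,0,0,0]
  jaw: [65,65,65,65,65]

```text
t: 20.85
tool_pos: [0.4717, -0.1344, 0.1688]
ee_rot: [1.539, 1.99, -0.574]
ft_force: [0.4, 0.8, 0.3]
gripper_width: 0.0649
```

Run:
```python
from sim import *
s=st(); G=np.load('G.npy'); print(G-s['tool_pos'])
plan([(G,0)])
p=snap('wrist','w4')
```

```text
t 20.85 pos [ 0.4717 -0.1344  0.1688] w 0.0649 F [0.43 0.75 0.31] M [0.68 0.24 0.  ]
[[-0.19, 0.968, 0.166], [0.731, 0.252, -0.634], [-0.655, 0.001, -0.755]]
q [ 0.879  0.16  -1.251  2.122  0.921  1.259 -0.556]
[ 0.00608577 -0.01737624 -0.02217208]
1 turn 0.0
[[0.007, 0.015, 0.288]]
end [ 0.4778 -0.1518  0.1466] [[-0.19, 0.968, 0.166], [0.731, 0.252, -0.634], [-0.655, 0.001, -0.755]]
```

View pics/w4.png

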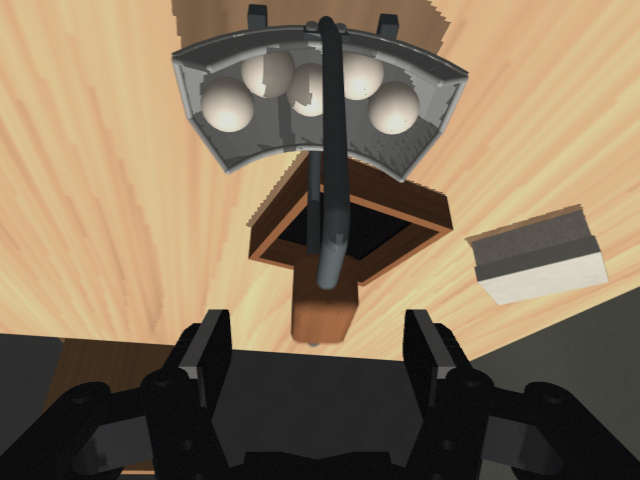

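send_rows:
  offset:
    - [0,0.01,0.15]
    - [0,0,0.12]
    - [0,0,0]
    - [0,0,0]
    - [0,0,0]
    - [0,0,0]
    - [0,0,0]
  turn: [0,0,0,0,0,0,0]
  jaw: [65,65,65,15,15,15,15]
  squeeze: 80

```text
t: 21.78
tool_pos: [0.4784, -0.1484, 0.1496]
ee_rot: [1.535, 1.992, -0.57]
ft_force: [0.4, -1.0, 4.5]
gripper_width: 0.0228
```

Run:
```python
from sim import *
s=st(); snap('scene','s5')
```

```text
t 21.77 pos [ 0.4784 -0.1484  0.1496] w 0.0228 F [ 0.42 -1.04  4.46] M [ 0.1   0.13 -0.03]
[[-0.192, 0.967, 0.17], [0.73, 0.256, -0.633], [-0.656, 0.003, -0.755]]
q [ 0.862  0.218 -1.219  2.136  0.99   1.248 -0.595]
```

View pics/s5.png

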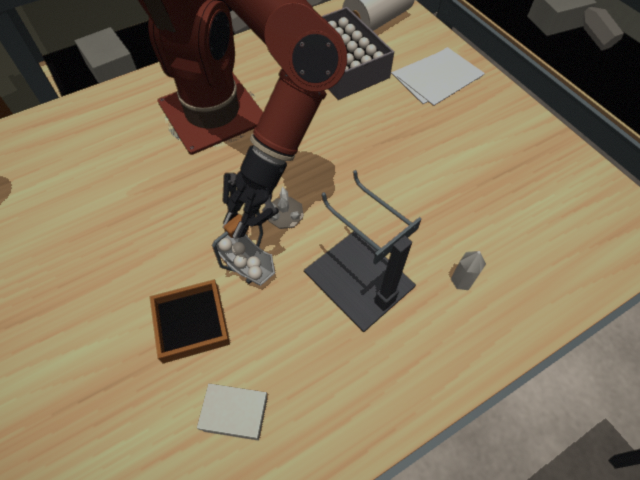

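```bash
cat > pour.py <<'E'
from sim import *
Mg=np.array([[-0.192,0.967,0.17],[0.73,0.256,-0.633],[-0.656,0.003,-0.755]]); Mg=R.from_matrix(Mg).as_matrix()
pg=np.array([.4784,-.1484,.1496])
hd=np.arctan2(Mg[1,1],Mg[0,1]); Rt=rz(hd); Ct=np.array([.473,-.134,.160])
ot=Ct-Rt@[0,0,.160]
# trug in tool
RtT=Mg.T@Rt; otT=Mg.T@(ot-pg)
HULL=np.array([(sx*a,sy*b,c) for sx in(1,-1) for sy in (1,-1) for a,b,c in [(75,19,39),(75,25,52),(55,35,65),(0,35,45),(30,20,2),(0,20,0),(55,19,18)]])/1000
def trug(p,M): return M@RtT, p+M@otT
def pose_for(psi,lipx,lipw):
    M=Mg@rz(np.radians(psi)); Rr=M@RtT; o=np.array(lipw)-Rr@np.array([lipx,0,.039]); return o-M@otT, M
def info(M):
    Rr=M@RtT; u=Rr.T@[0,0,1]; return np.degrees(np.arctan2(u[0],u[2])),np.degrees(np.arctan2(u[1],u[2]))
E
python3 - <<'E'
from pour import *
for psi in (0,-20,-30,-40,-50,-60,-70,-80):
    p,M=pose_for(psi,.075,[.53,-.305,.065]); Rr,o=trug(p,M)
    W=HULL@Rr.T+o; i=W[:,2].argmin()
    print(psi,'pitch/roll',np.round(info(M),1),'tcp',p.round(3),'lipdir',np.degrees(np.arctan2(*(Rr[:,0])[[1,0]])).round(0),'minz',W[i].round(3),HULL[i],'xy range',W.min(0).round(3),W.max(0).round(3))
E
```

```text
0 pitch/roll [-0. -0.] tcp [ 0.463 -0.339  0.176] lipdir 15.0 minz [ 0.452 -0.305  0.026] [0.   0.02 0.  ] xy range [ 0.379 -0.372  0.026] [ 0.536 -0.276  0.091]
-20 pitch/roll [-13.    1.7] tcp [ 0.499 -0.345  0.189] lipdir 30.0 minz [ 0.494 -0.348  0.038] [ 0.03  -0.02   0.002] xy range [ 0.394 -0.399  0.038] [ 0.545 -0.282  0.121]
-30 pitch/roll [-19.2   4. ] tcp [ 0.518 -0.344  0.192] lipdir 38.0 minz [ 0.498 -0.353  0.044] [ 0.03  -0.02   0.002] xy range [ 0.408 -0.411  0.044] [ 0.549 -0.283  0.134]
-40 pitch/roll [-25.1   7.3] tcp [ 0.537 -0.34   0.194] lipdir 47.0 minz [ 0.502 -0.357  0.048] [ 0.03  -0.02   0.002] xy range [ 0.424 -0.42   0.048] [ 0.552 -0.284  0.147]
-50 pitch/roll [-30.7  11.7] tcp [ 0.555 -0.334  0.193] lipdir 57.0 minz [ 0.508 -0.361  0.053] [ 0.03  -0.02   0.002] xy range [ 0.445 -0.425  0.053] [ 0.559 -0.286  0.159]
-60 pitch/roll [-35.9  17.4] tcp [ 0.573 -0.326  0.19 ] lipdir 67.0 minz [ 0.529 -0.338  0.055] [ 0.055 -0.019  0.018] xy range [ 0.463 -0.429  0.055] [ 0.565 -0.287  0.168]
-70 pitch/roll [-40.7  24.3] tcp [ 0.588 -0.316  0.185] lipdir 79.0 minz [ 0.532 -0.338  0.056] [ 0.055 -0.019  0.018] xy range [ 0.479 -0.429  0.056] [ 0.57  -0.288  0.175]
-80 pitch/roll [-45.1  32.3] tcp [ 0.602 -0.304  0.178] lipdir 92.0 minz [ 0.536 -0.338  0.057] [ 0.055 -0.019  0.018] xy range [ 0.494 -0.425  0.057] [ 0.576 -0.29   0.181]
```

Run:
```python
from pour import *
s=env.state(); q=np.array(s['joint_pos'])
L=[.525,-.31,.07]
w=[(pg+[0,0,.10],Mg)]
for psi in (-20,-40,-60,-75): w.append(pose_for(psi,.075,L))
q1,tr=path(q,w)
for t in tr: print(t)
# hang
w=[pose_for(-20,.075,L)]
for t in path(q1,w+[([.45,-.25,.33],Mg),([.53,-.02,.33],Mg),([.56,-.01,.28],Mg),([.58,0.03,.24],Mg)])[1]: print(t)
lipT=Mg.T@(Rt@np.array([.075,0,.039])+ot-pg); print('lip in tool',lipT)
for d in (1,2): 
    print(d,'shift', (lipT-rz(np.radians(-d))@lipT)*10)
p20,M20=pose_for(-20,.075,L); print(p20)
# rows: lift .1 then go
o=[]
p=pg+[0,0,.0]; 
print('lift in tool', (Mg.T@[0,0,.01]).round(4))
s0=pg+np.array([0,0,.10]); 
fr=np.array([.3,.6,1,1,1,1,.6,.3]);fr/=fr.sum(); M=Mg; turn=-20/8
rows=[];pp=s0.copy()
for f in fr:
    dd=M.T@((p20+[0,0,.03]-s0)*f); rows.append((dd*10).round(3).tolist()); M=M@rz(np.radians(turn))
print(rows,turn/180)
```

```text
(np.float64(0.0), [0.83, -0.18, -1.11, 2.09, 0.61, 1.16, -0.28])
(np.float64(0.0), [0.99, -0.0, -0.88, 2.16, 0.9, 0.85, 0.15])
(np.float64(0.0), [0.95, 0.11, -0.91, 2.08, 0.97, 0.95, 0.43])
(np.float64(0.0), [0.89, 0.22, -0.94, 2.0, 1.05, 1.04, 0.7])
(np.float64(0.0), [0.83, 0.3, -0.95, 1.96, 1.11, 1.11, 0.9])
(np.float64(0.0), [0.98, -0.0, -0.86, 2.16, 0.9, 0.85, 0.15])
(np.float64(0.0), [0.84, -0.37, -0.78, 2.07, 0.45, 1.08, 0.16])
(np.float64(0.0), [0.5, 0.21, -1.24, 1.77, 0.84, 1.66, -0.59])
(np.float64(0.0), [0.37, 0.36, -1.17, 1.77, 0.94, 1.66, -0.71])
(np.float64(0.0), [0.21, 0.49, -1.11, 1.72, 1.01, 1.7, -0.82])
lip in tool [0.08421412 0.07316187 0.07361844]
1 shift [-0.01264024  0.01480882  0.        ]
2 shift [-0.02502011  0.02983599  0.        ]
[ 0.49383259 -0.34966996  0.19377091]
lift in tool [-0.0066  0.     -0.0075]
[[-0.069, -0.019, 0.077], [-0.136, -0.044, 0.155], [-0.223, -0.083, 0.258], [-0.219, -0.093, 0.258], [-0.215, -0.102, 0.258], [-0.21, -0.111, 0.258], [-0.123, -0.072, 0.155], [-0.06, -0.039, 0.077]] -0.013888888888888888
```

send_rows:
  offset:
    - [-0.08,0,-0.09]
    - [-0.16,0,-0.19]
    - [-0.16,0,-0.19]
    - [-0.16,0,-0.19]
    - [-0.1,0,-0.1]
    - [-0.07,-0.02,0.08]
    - [-0.14,-0.045,0.155]
    - [-0.22,-0.08,0.26]
    - [-0.22,-0.09,0.26]
    - [-0.215,-0.1,0.26]
    - [-0.21,-0.11,0.26]
    - [-0.12,-0.07,0.15]
    - [-0.06,-0.04,0.08]
    - [0,0,0]
  turn: [0,0,0,0,0,-0.0139,-0.0139,-0.0139,-0.0139,-0.0139,-0.0139,-0.0139,-0.0139,0]
  jaw: [15,15,15,15,15,15,15,15,15,15,15,15,15,15]

```text
t: 23.58
tool_pos: [0.4929, -0.3503, 0.2211]
ee_rot: [1.194, 2.279, -0.705]
ft_force: [0.1, 0.8, -4.1]
gripper_width: 0.0229
```

```bash
cat >> pour.py <<'E'
def now():
    s=env.state(); M=R.from_rotvec(s['ee_rot']).as_matrix(); p=np.array(s['tool_pos']); Rr,o=trug(p,M)
    print('pitch/roll',np.round(info(M),1),'lip',(o+Rr@[.075,0,.039]).round(3),'minz',(HULL@Rr.T+o)[:,2].min().round(3))
    return p,M
E
python3 - <<'E'
from pour import *
st(); p,M=now()
snap('scene','s6')
print('to lip .07', (M.T@[0,0,-.01]).round(4))
E
```

```text
t 23.57 pos [ 0.4929 -0.3503  0.2211] w 0.0229 F [ 0.09  0.85 -4.09] M [ 1.41  0.2  -0.06]
[[-0.511, 0.843, 0.167], [0.602, 0.49, -0.631], [-0.614, -0.222, -0.758]]
q [ 1.155  0.077 -0.995  2.017  0.901  0.963  0.283]
pitch/roll [-13.   2.] lip [ 0.524 -0.31   0.097] minz 0.071
to lip .07 [0.0061 0.0022 0.0076]
```

View pics/s6.png

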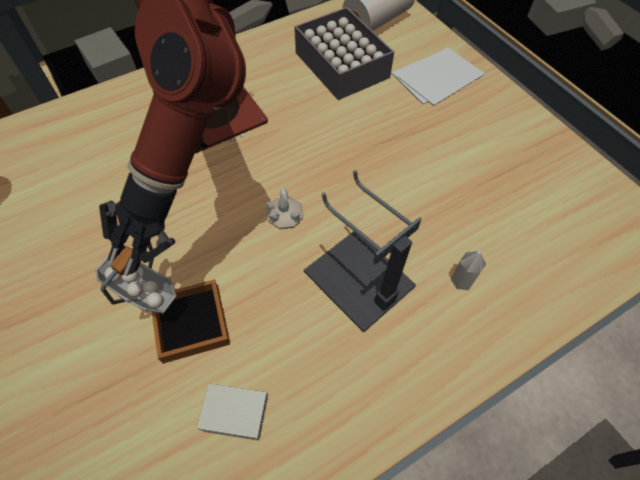

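send_rows:
  offset:
    - [0.002,0.02,0.019]
    - [0.002,0.02,0.019]
    - [0.002,0.02,0.019]
    - [0.002,0.02,0.019]
    - [0.002,0.02,0.019]
    - [0.002,0.02,0.019]
    - [0.002,0.02,0.019]
    - [0.002,0.02,0.019]
    - [0.002,0.02,0.019]
    - [0,0,0]
  turn: [-0.00556,-0.00556,-0.00556,-0.00556,-0.00556,-0.00556,-0.00556,-0.00556,-0.00556,0]
  jaw: [15,15,15,15,15,15,15,15,15,15]

```text
t: 24.88
tool_pos: [0.5104, -0.3502, 0.2038]
ee_rot: [1.019, 2.39, -0.763]
ft_force: [-0.4, 0.7, -5.4]
gripper_width: 0.0228
```

```bash
cat > look.py <<'E'
from pour import *
import sys
n=sys.argv[1]
st(); now()
a=eyes.capture('scene')['img'][:,:,::-1]; b=eyes.capture('top')['img'][:,:,::-1]
A=cv2.resize(a[230:380,80:260],(420,350),interpolation=cv2.INTER_CUBIC); B=cv2.resize(b[195:335,365:515],(375,350),interpolation=cv2.INTER_CUBIC)
cv2.imwrite(f'pics/{n}.png',np.hstack([A,B]))
E
python3 look.py l1
```

```text
t 24.88 pos [ 0.5104 -0.3502  0.2038] w 0.0228 F [-0.43  0.74 -5.4 ] M [ 1.34  0.17 -0.03]
[[-0.637, 0.752, 0.169], [0.515, 0.579, -0.632], [-0.573, -0.316, -0.756]]
q [ 1.116  0.159 -1.     2.002  0.992  0.996  0.358]
pitch/roll [-18.6   3.8] lip [ 0.524 -0.311  0.077] minz 0.055
```

View pics/l1.png

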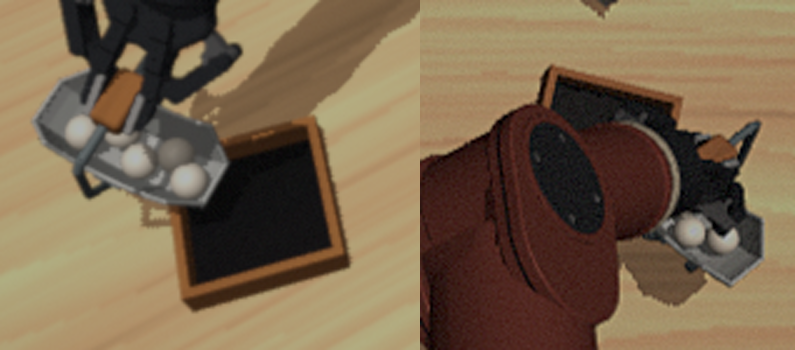

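send_rows:
  offset:
    - [-0.0126,0.0148,0]
    - [-0.0126,0.0148,0]
    - [-0.0126,0.0148,0]
    - [-0.0126,0.0148,0]
    - [0,0,0]
    - [0,0,0]
  turn: [-0.0056,-0.0056,-0.0056,-0.0056,0,0]
  jaw: [15,15,15,15,15,15]

```text
t: 25.72
tool_pos: [0.518, -0.3493, 0.2049]
ee_rot: [0.939, 2.436, -0.787]
ft_force: [-0.2, 0.3, -4.7]
gripper_width: 0.0226
```

```bash
cat > look.py <<'E'
from pour import *
import sys
n=sys.argv[1]
s=env.state(); print('t',round(s['t'],2)); now()
a=eyes.capture('scene')['img'][:,:,::-1]
A=cv2.resize(a[230:380,80:260],(600,500),interpolation=cv2.INTER_CUBIC)
cv2.imwrite(f'pics/{n}.png',A)
E
python3 look.py l2
```

```text
t 25.73
pitch/roll [-21.    4.9] lip [ 0.524 -0.311  0.077] minz 0.057
```

View pics/l2.png

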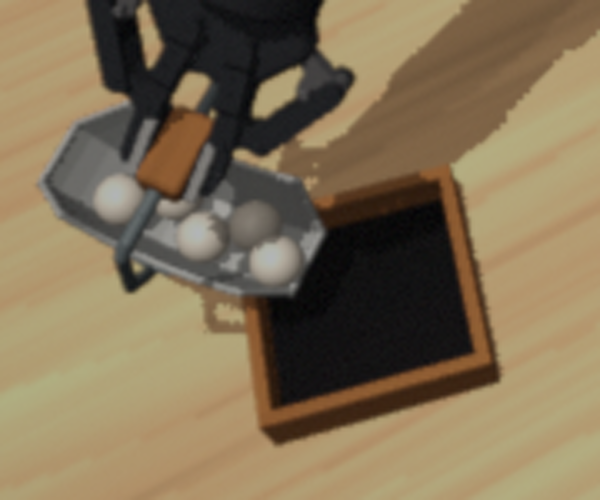

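send_rows:
  offset:
    - [-0.0126,0.0148,0]
    - [-0.0126,0.0148,0]
    - [0,0,0]
    - [-0.0126,0.0148,0]
    - [0,0,0]
    - [0,0,0]
  turn: [-0.0056,-0.0056,0,-0.0056,0,0]
  jaw: [15,15,15,15,15,15]

```text
t: 26.52
tool_pos: [0.5238, -0.3483, 0.2054]
ee_rot: [0.878, 2.47, -0.805]
ft_force: [-0.6, 0.0, -4.4]
gripper_width: 0.0228
```

```bash
python3 look.py l3
python3 - <<'E'
from fit import *; import pickle
s,t=pickle.load(open('cams.pkl','rb'))
print((proj(s,[[.524,-.311,.077],[.524,-.311,.008],[.537,-.295,.008]])-[80,230])*3.333)
E
```

```text
t 26.52
pitch/roll [-22.8   5.9] lip [ 0.524 -0.311  0.077] minz 0.059
[[305.11868178 252.73494021]
 [333.90204064 297.10300833]
 [366.22724655 301.45665034]]
```

View pics/l3.png

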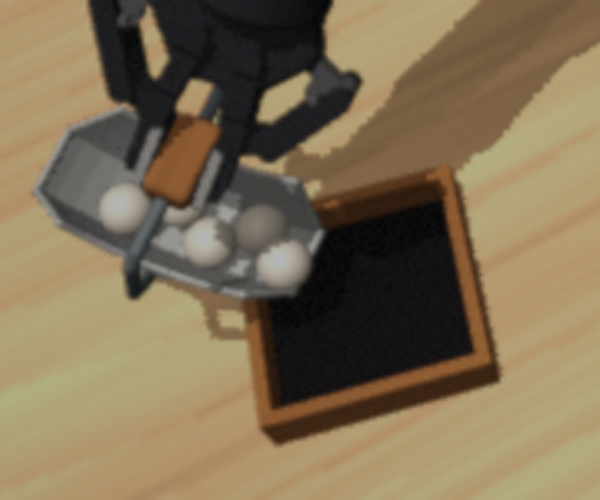

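send_rows:
  offset:
    - [-0.0126,0.0148,0]
    - [0,0,0]
    - [-0.0126,0.0148,0]
    - [0,0,0]
    - [0,0,0]
  turn: [-0.0056,0,-0.0056,0,0]
  jaw: [15,15,15,15,15]

```text
t: 27.2
tool_pos: [0.5276, -0.3475, 0.2057]
ee_rot: [0.837, 2.492, -0.817]
ft_force: [-0.7, 0.5, -4.0]
gripper_width: 0.023
```

```bash
python3 look.py l4
```

```text
t 27.2
pitch/roll [-24.    6.6] lip [ 0.524 -0.311  0.077] minz 0.06
```

View pics/l4.png

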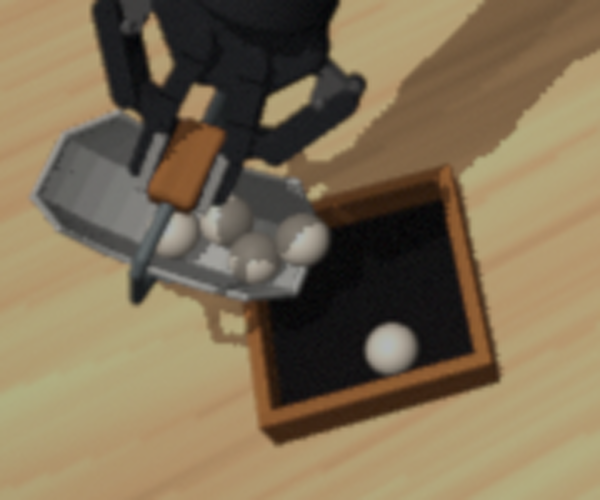

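send_rows:
  offset:
    - [0,0,0]
    - [0,0,0]
  turn: [0,0]
  jaw: [15,15]

```text
t: 27.5
tool_pos: [0.5276, -0.3475, 0.2057]
ee_rot: [0.837, 2.492, -0.818]
ft_force: [0.1, -0.3, -3.9]
gripper_width: 0.0228
```

```bash
python3 look.py l5
```

```text
t 27.5
pitch/roll [-24.    6.6] lip [ 0.524 -0.311  0.077] minz 0.06
```

View pics/l5.png

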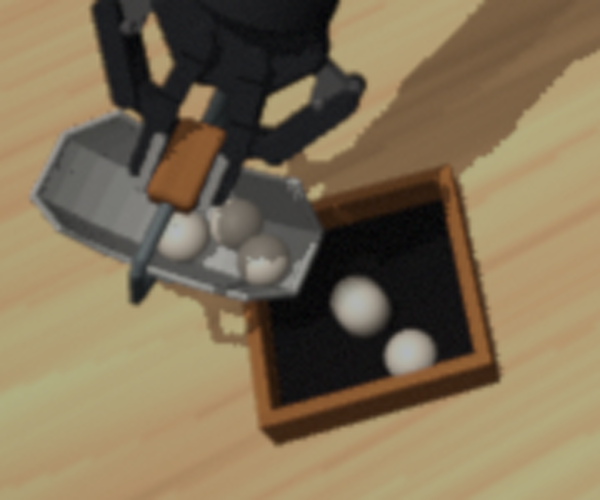

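send_rows:
  offset:
    - [0,0,0]
    - [0,0,0]
    - [0,0,0]
  turn: [0,0,0]
  jaw: [15,15,15]

```text
t: 27.92
tool_pos: [0.5276, -0.3475, 0.2057]
ee_rot: [0.837, 2.492, -0.817]
ft_force: [-0.3, -0.1, -4.1]
gripper_width: 0.0228
```

```bash
python3 look.py l6
```

```text
t 27.93
pitch/roll [-24.    6.6] lip [ 0.524 -0.311  0.077] minz 0.06
```

View pics/l6.png

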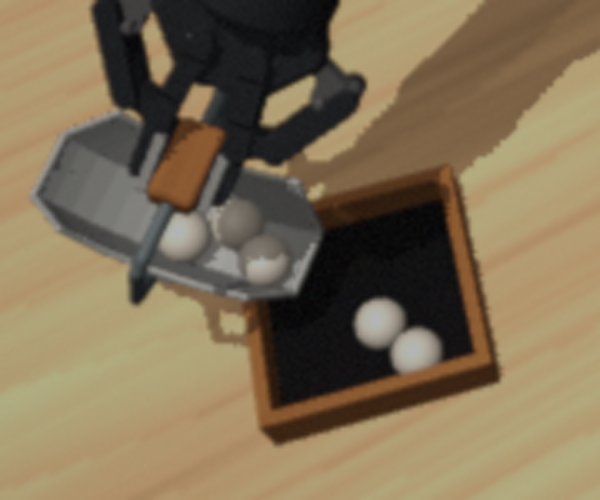

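send_rows:
  offset:
    - [-0.0126,0.0148,0]
    - [0,0,0]
    - [-0.0126,0.0148,0]
    - [0,0,0]
    - [-0.0126,0.0148,0]
    - [0,0,0]
    - [0,0,0]
  turn: [-0.0056,0,-0.0056,0,-0.0056,0,0]
  jaw: [15,15,15,15,15,15,15]

```text
t: 28.85
tool_pos: [0.5333, -0.3461, 0.2057]
ee_rot: [0.774, 2.524, -0.835]
ft_force: [-0.2, 0.3, -4.1]
gripper_width: 0.0229
```

```bash
python3 look.py l7
```

```text
t 28.85
pitch/roll [-25.8   7.8] lip [ 0.524 -0.311  0.077] minz 0.061
```

View pics/l7.png

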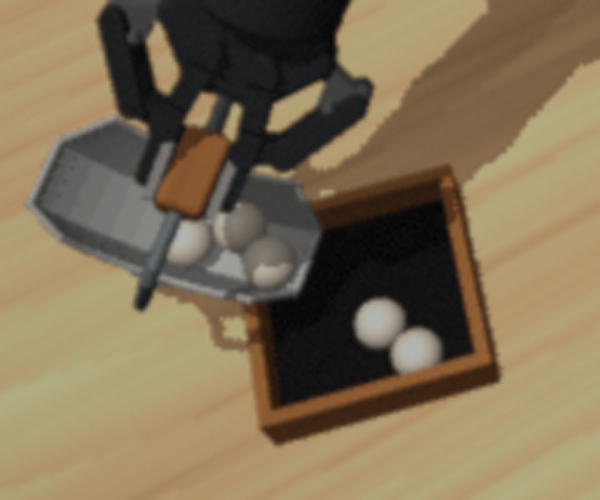

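send_rows:
  offset:
    - [-0.0126,0.0148,0]
    - [0,0,0]
    - [-0.0126,0.0148,0]
    - [0,0,0]
    - [-0.0126,0.0148,0]
    - [0,0,0]
    - [0,0,0]
  turn: [-0.0056,0,-0.0056,0,-0.0056,0,0]
  jaw: [15,15,15,15,15,15,15]

```text
t: 29.78
tool_pos: [0.5388, -0.3445, 0.2056]
ee_rot: [0.71, 2.555, -0.852]
ft_force: [0.3, 0.2, -3.8]
gripper_width: 0.0229
```

```bash
python3 look.py l8
```

```text
t 29.77
pitch/roll [-27.5   9. ] lip [ 0.524 -0.311  0.077] minz 0.062
```

View pics/l8.png

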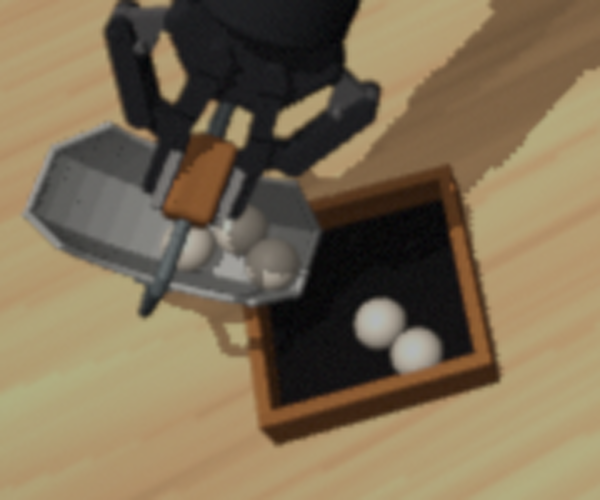

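send_rows:
  offset:
    - [-0.0126,0.0148,0]
    - [0,0,0]
    - [-0.0126,0.0148,0]
    - [0,0,0]
    - [-0.0126,0.0148,0]
    - [0,0,0]
    - [0,0,0]
  turn: [-0.0056,0,-0.0056,0,-0.0056,0,0]
  jaw: [15,15,15,15,15,15,15]

```text
t: 30.7
tool_pos: [0.5444, -0.3426, 0.2053]
ee_rot: [0.646, 2.584, -0.869]
ft_force: [0.1, -0.1, -3.8]
gripper_width: 0.0227
```

```bash
python3 look.py l9
```

```text
t 30.7
pitch/roll [-29.2  10.4] lip [ 0.524 -0.311  0.077] minz 0.064
```

View pics/l9.png

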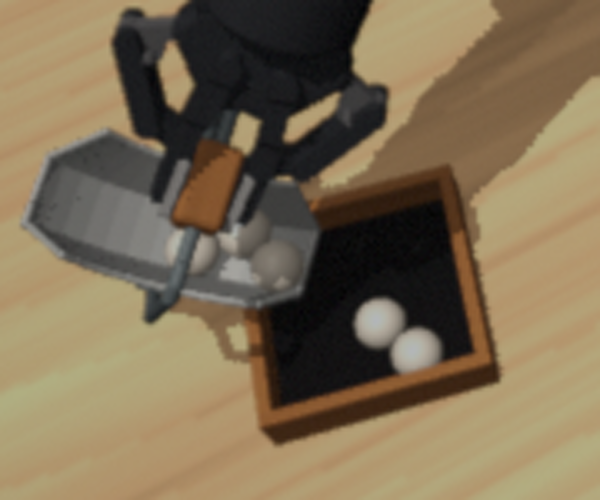

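send_rows:
  offset:
    - [-0.0126,0.0148,0]
    - [-0.0063,0.0074,0]
    - [-0.0063,0.0074,0]
    - [-0.0063,0.0074,0]
    - [-0.0063,0.0074,0]
    - [0,0,0]
  turn: [-0.0056,-0.0028,-0.0028,-0.0028,-0.0028,0]
  jaw: [15,15,15,15,15,15]

```text
t: 31.5
tool_pos: [0.5499, -0.3405, 0.2047]
ee_rot: [0.579, 2.612, -0.885]
ft_force: [0.5, -0.0, -4.5]
gripper_width: 0.0226
```

```bash
python3 look.py l10
```

```text
t 31.5
pitch/roll [-30.8  11.9] lip [ 0.524 -0.311  0.077] minz 0.065
```

View pics/l10.png

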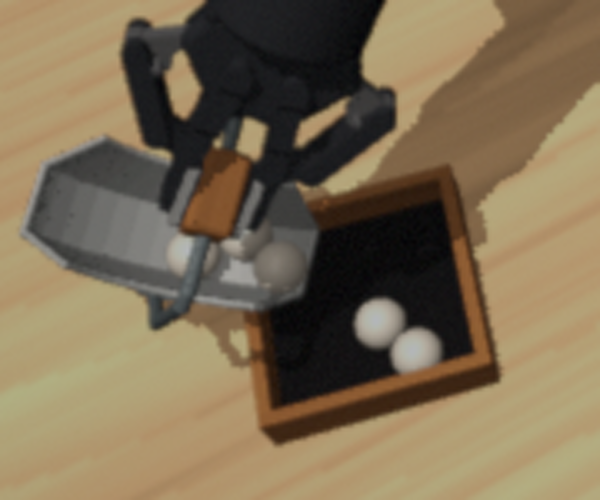

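send_rows:
  offset:
    - [-0.0126,0.0148,0]
    - [-0.0063,0.0074,0]
    - [-0.0063,0.0074,0]
    - [-0.0063,0.0074,0]
    - [-0.0063,0.0074,0]
    - [0,0,0]
  turn: [-0.0056,-0.0028,-0.0028,-0.0028,-0.0028,0]
  jaw: [15,15,15,15,15,15]

```text
t: 32.3
tool_pos: [0.5552, -0.3382, 0.2041]
ee_rot: [0.513, 2.638, -0.901]
ft_force: [-0.6, -0.6, -4.1]
gripper_width: 0.0225
```

```bash
python3 look.py l11
```

```text
t 32.3
pitch/roll [-32.4  13.5] lip [ 0.524 -0.311  0.077] minz 0.066
```

View pics/l11.png

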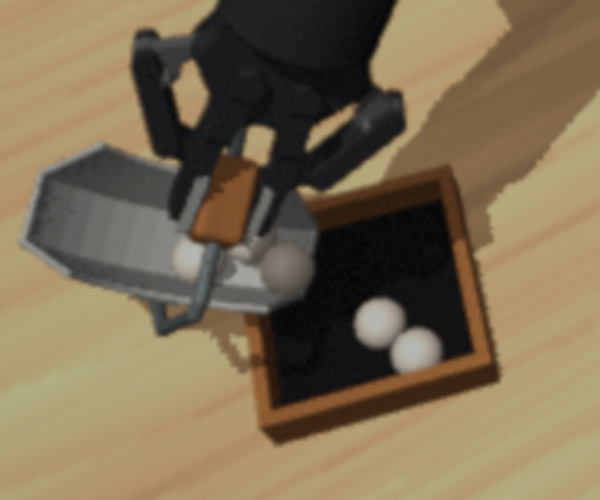

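send_rows:
  offset:
    - [-0.0063,0.0074,0]
    - [-0.0063,0.0074,0]
    - [-0.0063,0.0074,0]
    - [-0.0063,0.0074,0]
    - [0,0,0]
  turn: [-0.0028,-0.0028,-0.0028,-0.0028,0]
  jaw: [15,15,15,15,15]

```text
t: 32.98
tool_pos: [0.5586, -0.3366, 0.2034]
ee_rot: [0.468, 2.655, -0.911]
ft_force: [-0.9, -0.3, -4.2]
gripper_width: 0.0229
```

```bash
python3 look.py l12
```

```text
t 32.98
pitch/roll [-33.5  14.6] lip [ 0.524 -0.311  0.077] minz 0.067
```

View pics/l12.png

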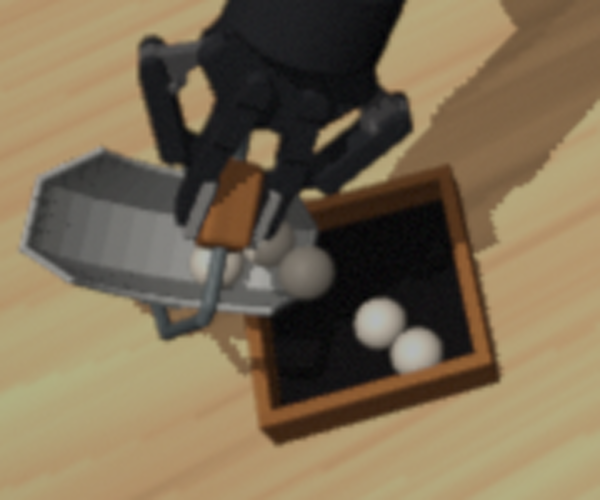

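Third is going over the lip; wait two rows.

send_rows:
  offset:
    - [0,0,0]
  turn: [0]
  jaw: [15]

```text
t: 33.15
tool_pos: [0.5586, -0.3367, 0.2036]
ee_rot: [0.468, 2.655, -0.912]
ft_force: [0.5, -1.0, -3.4]
gripper_width: 0.0231
```

```bash
python3 look.py l13
```

```text
t 33.15
pitch/roll [-33.5  14.6] lip [ 0.524 -0.311  0.077] minz 0.067
```

View pics/l13.png

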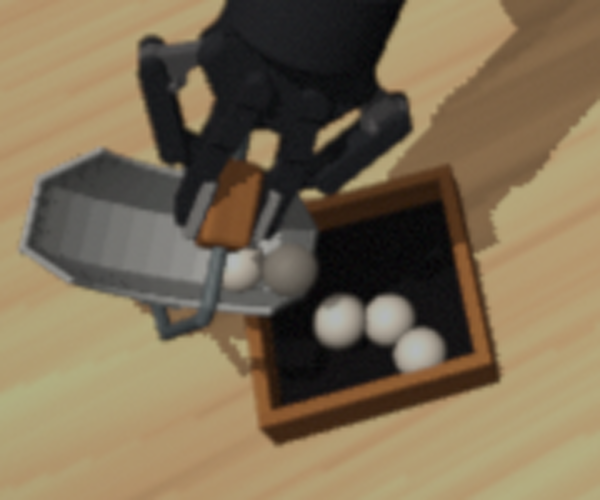

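send_rows:
  offset:
    - [0.11,-0.11,0]
    - [0.11,-0.11,0]
    - [0.06,-0.06,0]
    - [0.03,-0.03,0]
  turn: [0.045,0.045,0.0225,0.0111]
  jaw: [15,15,15,15]

```text
t: 33.7
tool_pos: [0.5164, -0.3493, 0.2047]
ee_rot: [0.942, 2.434, -0.788]
ft_force: [0.4, 0.9, -3.7]
gripper_width: 0.0224
```

```bash
python3 look.py l14
```

```text
t 33.7
pitch/roll [-21.    4.9] lip [ 0.523 -0.311  0.077] minz 0.057
```

View pics/l14.png

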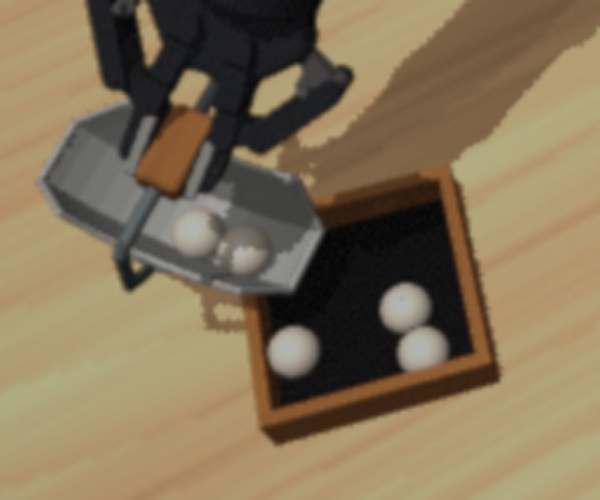

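```bash
cat > hang.py <<'E'
from pour import *
S=np.array([.5824,.0495,0]); Rs=rz(np.radians(10.2))
CT=RtT@np.array([0,0,.160])+otT   # bar centre in tool
Mh=Mg@rz(np.radians(2.0))
def tcp_for(bar,M): return np.array(bar)-M@CT
def loc(x,y,z): return S+Rs@np.array([x,y,z])
E
python3 - <<'E'
from hang import *
s=env.state(); q=np.array(s['joint_pos']); p=np.array(s['tool_pos']); M=R.from_rotvec(s['ee_rot']).as_matrix()
print('psi now',np.degrees(R.from_matrix(Mg.T@M).as_rotvec()), 'bar',p+M@CT, 'bar in tool',CT)
rt=R.from_matrix(M.T@Mh).as_rotvec(); print('turn needed',np.degrees(rt))
w=[(tcp_for([.50,-.22,.29],Mh),Mh),(tcp_for(loc(-.075,0,.292),Mh),Mh),(tcp_for(loc(.002,0,.292),Mh),Mh),(tcp_for(loc(.002,0,.248),Mh),Mh)]
for a,b in w: print(a.round(3))
for t in path(q,w)[1]: print(t)
print(info(Mh))
# rows leg 1
n=5; 
def rows(p,M,bar,deg,prof):
    prof=np.array(prof,float);prof/=prof.sum(); out=[]; tt=[]
    Mi=M; tot=0
    for i,f in enumerate(prof):
        d=deg*f; Mn=Mi@rz(np.radians(d))
        # bar path straight
        b0=p+Mi@CT; rem=prof[i:].sum(); b1=b0+(np.array(bar)-b0)*f/rem
        pn=b1-Mn@CT; o=Mi.T@(pn-p); out.append((o*10).round(3).tolist()); tt.append(round(d/180,4)); p,Mi=pn,Mn
    print(out);print(tt); return p,Mi
p1,M1=rows(p,M,[.50,-.22,.29],np.degrees(rt[2]),[.5,1,1.2,1.2,1,.5])
p2,M2=rows(p1,M1,loc(-.075,0,.292),0,[.4,.8,1,1,1,1,.8,.4])
E
```

```text
psi now [  0.07231813   0.06133414 -32.85122071] bar [ 0.50886445 -0.33662613  0.21604182] bar in tool [ 0.00473052 -0.00150126 -0.0178899 ]
turn needed [-0.0735045  -0.0601666  34.85122025]
[ 0.505 -0.234  0.28 ]
[0.514 0.022 0.282]
[0.59  0.035 0.282]
[0.59  0.035 0.238]
(np.float64(0.0), [1.02, -0.19, -1.08, 2.04, 0.6, 1.06, -0.11])
(np.float64(0.0), [0.36, 0.31, -1.23, 1.81, 0.87, 1.69, -0.8])
(np.float64(0.0), [0.21, 0.48, -1.13, 1.65, 1.0, 1.76, -0.8])
(np.float64(0.0), [0.19, 0.52, -1.11, 1.7, 1.03, 1.71, -0.86])
(np.float64(1.3113151827173826), np.float64(0.021484657390109928))
[[0.018, 0.033, -0.121], [0.041, 0.064, -0.243], [0.058, 0.071, -0.292], [0.068, 0.062, -0.292], [0.064, 0.043, -0.243], [0.034, 0.018, -0.121]]
[np.float64(0.0179), np.float64(0.0359), np.float64(0.043), np.float64(0.043), np.float64(0.0359), np.float64(0.0179)]
[[0.117, 0.042, -0.101], [0.233, 0.084, -0.203], [0.292, 0.105, -0.254], [0.292, 0.105, -0.254], [0.292, 0.105, -0.254], [0.292, 0.105, -0.254], [0.233, 0.084, -0.203], [0.117, 0.042, -0.101]]
[np.float64(0.0), np.float64(0.0), np.float64(0.0), np.float64(0.0), np.float64(0.0), np.float64(0.0), np.float64(0.0), np.float64(0.0)]
```

send_rows:
  offset:
    - [0.018,0.033,-0.12]
    - [0.04,0.064,-0.24]
    - [0.058,0.07,-0.29]
    - [0.068,0.062,-0.29]
    - [0.064,0.043,-0.24]
    - [0.034,0.018,-0.12]
    - [0.12,0.04,-0.1]
    - [0.23,0.085,-0.2]
    - [0.29,0.105,-0.255]
    - [0.29,0.105,-0.255]
    - [0.29,0.105,-0.255]
    - [0.29,0.105,-0.255]
    - [0.23,0.085,-0.2]
    - [0.12,0.04,-0.1]
    - [0,0,0]
  turn: [0.018,0.036,0.043,0.043,0.036,0.018,0,0,0,0,0,0,0,0,0]
  jaw: [15,15,15,15,15,15,15,15,15,15,15,15,15,15,15]

```text
t: 35.62
tool_pos: [0.5144, 0.0222, 0.2804]
ee_rot: [1.562, 1.968, -0.555]
ft_force: [-0.3, 0.3, -4.0]
gripper_width: 0.023
```

Run:
```python
from hang import *
s=st(); p,M=now(); b=p+M@CT; print('bar',b,'stand-local',Rs.T@(b-S))
snap('scene','s8'); snap('top','t8')
a=cv2.imread('pics/s8.png'); c=cv2.imread('pics/t8.png')
cv2.imwrite('pics/st8.png',np.hstack([cv2.resize(a[120:340,200:440],(400,367),interpolation=cv2.INTER_CUBIC),cv2.resize(c[130:330,210:430],(400,367),interpolation=cv2.INTER_CUBIC)]))
```

```text
t 35.62 pos [0.5144 0.0222 0.2804] w 0.023 F [-0.26  0.27 -4.01] M [1.22 0.34 0.  ]
[[-0.164, 0.972, 0.17], [0.739, 0.235, -0.631], [-0.653, 0.023, -0.757]]
q [ 0.492  0.294 -1.241  1.793  0.882  1.674 -0.66 ]
pitch/roll [1.1 0.2] lip [0.584 0.055 0.171] minz 0.131
bar [0.50912527 0.03661294 0.29083941] stand-local [-0.07439877  0.00029244  0.29083941]
```

View pics/st8.png

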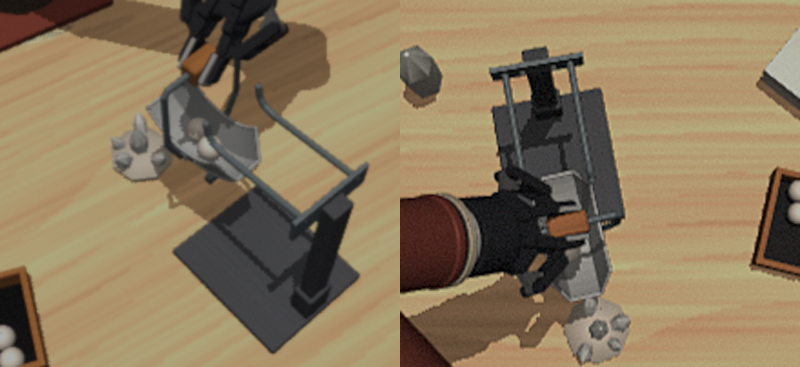

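Run:
```python
from hang import *
from fit import *; import pickle
s,t=pickle.load(open('cams.pkl','rb'))
out={}
for n,c,box in (('t8',t,(250,230,330,270)),('s8',s,(290,130,340,175))):
    a=cv2.imread(f'pics/{n}.png'); h=cv2.cvtColor(a,cv2.COLOR_BGR2HSV)
    m=((h[...,0]<14)&(h[...,1]>130)&(h[...,2]>60)).astype(np.uint8); k=np.zeros_like(m); x0,y0,x1,y1=box; k[y0:y1,x0:x1]=m[y0:y1,x0:x1]
    nn,l,stt,ce=cv2.connectedComponentsWithStats(k); i=1+stt[1:,4].argmax(); print(n,stt[i],ce[i]); out[n]=ce[i]
    cnt=max(cv2.findContours(k,0,1)[0],key=cv2.contourArea); print(cv2.minAreaRect(cnt))
w=ray(t,*out['t8'],.302); print('wood top',w,'local',Rs.T@(w-S))
b=np.array([.509,.0366,.291]); print('pred top',proj(t,[b+[0,0,.010]]),'scene',proj(s,[b,b+[0,0,.012]]))
```

```text
t8 [291 245  23  14 246] [302.32113821 251.75609756]
((301.9189147949219, 251.5135040283203), (11.836727142333984, 22.029464721679688), 80.53767395019531)
s8 [309 146  21  21 145] [318.37241379 155.88275862]
((319.7500305175781, 155.25001525878906), (11.31370735168457, 23.33452033996582), 45.0)
wood top [0.51110538 0.03292403 0.302     ] local [-0.0731032  -0.00368881  0.302     ]
pred top [[300.42740703 252.90650377]] scene [[321.39315663 156.82845566]
 [321.47139134 152.2509115 ]]
```

Run:
```python
from hang import *
s=env.state(); M=R.from_rotvec(s['ee_rot']).as_matrix()
d=Rs@np.array([.0765,.003,0.0]); print((M.T@d*10).round(3), 'down1cm',(M.T@[0,0,-.01]*10).round(4))
```

```text
[0.002 0.765 0.022] down1cm [ 0.0654 -0.0023  0.0756]
```

send_rows:
  offset:
    - [0,0.07,0.002]
    - [0,0.15,0.005]
    - [0,0.17,0.005]
    - [0,0.17,0.005]
    - [0,0.13,0.004]
    - [0,0.075,0.001]
    - [0,0,0]
    - [0,0,0]
  turn: [0,0,0,0,0,0,0,0]
  jaw: [15,15,15,15,15,15,15,15]

```text
t: 36.72
tool_pos: [0.5887, 0.0365, 0.2815]
ee_rot: [1.565, 1.963, -0.557]
ft_force: [0.8, 1.1, -4.3]
gripper_width: 0.0231
```

```bash
cat > look2.py <<'E'
from hang import *
import sys
n=sys.argv[1]
s=st(); p,M=now(); b=p+M@CT; print('bar',b,'stand-local',Rs.T@(b-S))
a=eyes.capture('scene')['img'][:,:,::-1]; c=eyes.capture('top')['img'][:,:,::-1]
cv2.imwrite(f'pics/{n}s.png',a);cv2.imwrite(f'pics/{n}t.png',c)
cv2.imwrite(f'pics/{n}.png',np.hstack([cv2.resize(a[120:280,270:430],(400,400),interpolation=cv2.INTER_CUBIC),cv2.resize(c[140:280,220:360],(400,400),interpolation=cv2.INTER_CUBIC)]))
E
python3 look2.py h1
```

```text
t 36.73 pos [0.5887 0.0365 0.2815] w 0.0231 F [ 0.76  1.1  -4.29] M [1.12 0.35 0.01]
[[-0.159, 0.973, 0.169], [0.739, 0.231, -0.633], [-0.655, 0.024, -0.756]]
q [ 0.339  0.467 -1.145  1.625  1.014  1.76  -0.66 ]
pitch/roll [1.2 0.1] lip [0.659 0.069 0.172] minz 0.132
bar [0.58341761 0.05101792 0.29186488] stand-local [0.00127033 0.00131373 0.29186488]
```

View pics/h1.png

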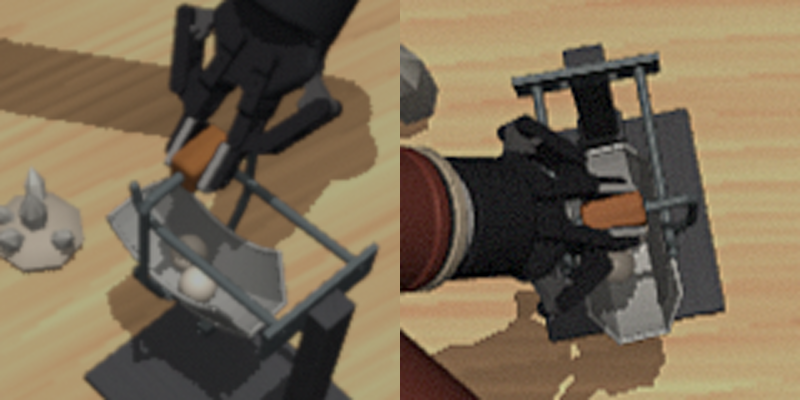

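Run:
```python
import cv2,numpy as np
a=cv2.imread('pics/h1t.png'); b=cv2.imread('pics/top0.png')
f=lambda i:cv2.resize(i[185:250,265:330],(400,400),interpolation=cv2.INTER_CUBIC)
cv2.imwrite('pics/h1z.png',np.hstack([f(a),f(b)]))
```

```text
(no output)
```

View pics/h1z.png

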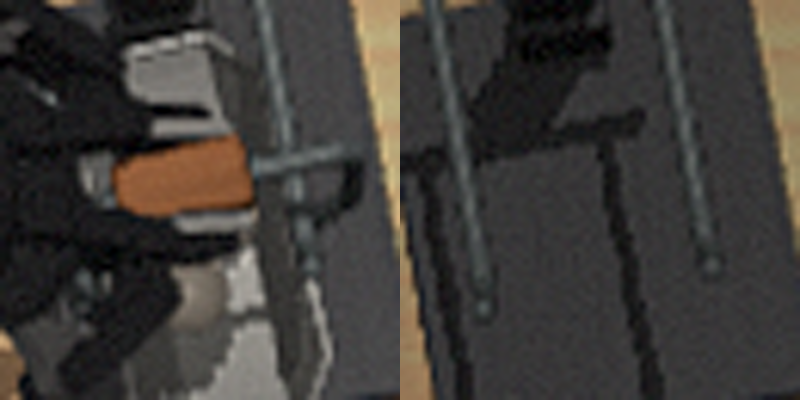

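Run:
```python
from hang import *
s=env.state(); M=R.from_rotvec(s['ee_rot']).as_matrix()
print((M.T@(Rs@[-.003,.006,0])*10).round(3))
```

```text
[ 0.046 -0.027 -0.041]
```

send_rows:
  offset:
    - [0.023,-0.013,-0.02]
    - [0.023,-0.013,-0.02]
    - [0.046,-0.002,0.053]
    - [0.046,-0.002,0.053]
    - [0.046,-0.002,0.053]
    - [0.046,-0.002,0.053]
    - [0,0,0]
  turn: [0,0,0,0,0,0,0]
  jaw: [15,15,15,15,15,15,15]

```text
t: 37.7
tool_pos: [0.5848, 0.0416, 0.2525]
ee_rot: [1.566, 1.964, -0.558]
ft_force: [0.9, -0.0, -1.9]
gripper_width: 0.0231
```

```bash
python3 look2.py h2;  python3 - <<'E'
import cv2,numpy as np
a=cv2.imread('pics/h2t.png'); b=cv2.imread('pics/h2s.png')
f=lambda i:cv2.resize(i,(400,400),interpolation=cv2.INTER_CUBIC)
cv2.imwrite('pics/h2z.png',np.hstack([f(a[185:250,265:330]),f(b[160:240,310:390])]))
E
```

```text
t 37.7 pos [0.5848 0.0416 0.2525] w 0.0231 F [ 0.94 -0.01 -1.88] M [ 1.08  0.32 -0.04]
[[-0.16, 0.973, 0.168], [0.739, 0.231, -0.633], [-0.654, 0.023, -0.756]]
q [ 0.321  0.493 -1.135  1.662  1.024  1.737 -0.711]
pitch/roll [1.2 0.1] lip [0.655 0.074 0.143] minz 0.103
bar [0.57952641 0.05611997 0.26285583] stand-local [-0.00165588  0.00702421  0.26285583]
```

View pics/h2z.png

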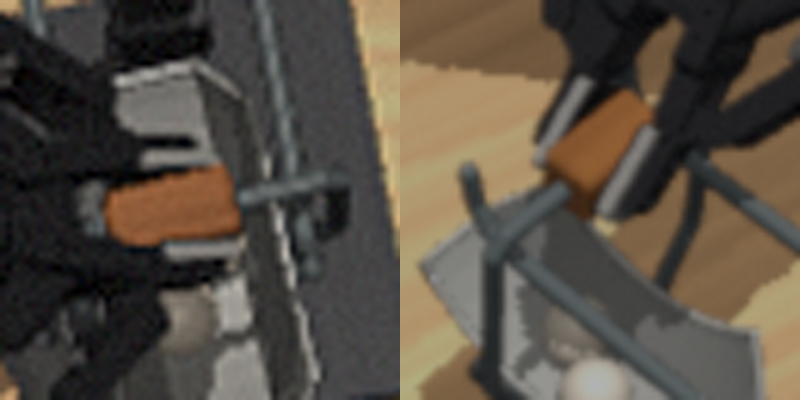

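send_rows:
  offset:
    - [0,0.03,0]
    - [0,0,0]
  turn: [0,0]
  jaw: [15,15]

```text
t: 38.05
tool_pos: [0.5881, 0.0426, 0.2535]
ee_rot: [1.566, 1.962, -0.556]
ft_force: [0.3, 0.4, -4.0]
gripper_width: 0.0232
```

Run:
```python
from hang import *
for i in range(2):
    s=st(); eyes.capture('wrist')
p=snap('wrist','wh')
```

```text
t 38.05 pos [0.5881 0.0426 0.2535] w 0.0232 F [ 0.33  0.41 -3.99] M [1.12 0.29 0.01]
[[-0.159, 0.973, 0.169], [0.739, 0.231, -0.633], [-0.654, 0.025, -0.756]]
q [ 0.316  0.498 -1.132  1.653  1.029  1.74  -0.71 ]
t 38.1 pos [0.588  0.0426 0.2534] w 0.0228 F [ 0.39 -0.38 -3.53] M [1.18 0.34 0.03]
[[-0.159, 0.973, 0.169], [0.739, 0.231, -0.633], [-0.654, 0.024, -0.756]]
q [ 0.317  0.498 -1.132  1.653  1.028  1.74  -0.71 ]
```

View pics/wh.png

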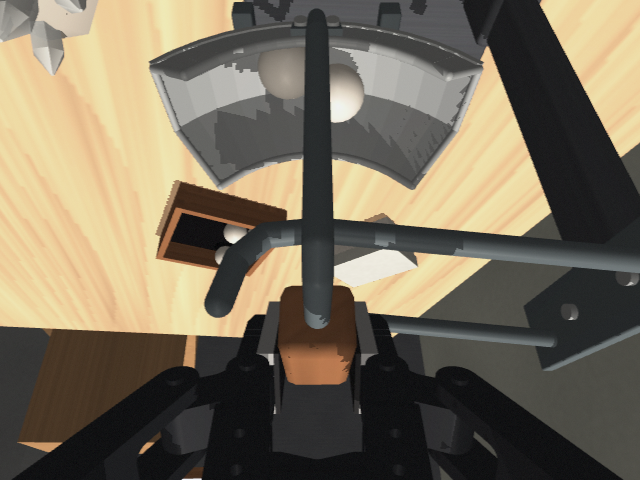

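send_rows:
  offset:
    - [0.026,-0.001,0.03]
    - [0.026,-0.001,0.03]
    - [0.02,-0.001,0.023]
    - [0,0,0]
  turn: [0,0,0,0]
  jaw: [15,15,15,15]

```text
t: 38.7
tool_pos: [0.5877, 0.0424, 0.2419]
ee_rot: [1.566, 1.963, -0.557]
ft_force: [-0.7, -0.5, -4.4]
gripper_width: 0.0227
```

Run:
```python
from hang import *
s=st();p=np.array(s['tool_pos']); M=R.from_rotvec(s['ee_rot']).as_matrix(); print(p+M@CT)
p=snap('wrist','wh2')
```

```text
t 38.7 pos [0.5877 0.0424 0.2419] w 0.0227 F [-0.72 -0.49 -4.39] M [1.12 0.3  0.  ]
[[-0.16, 0.973, 0.169], [0.739, 0.231, -0.633], [-0.654, 0.024, -0.756]]
q [ 0.312  0.509 -1.127  1.667  1.035  1.729 -0.726]
[0.58246323 0.0569044  0.25232508]
```

View pics/wh2.png

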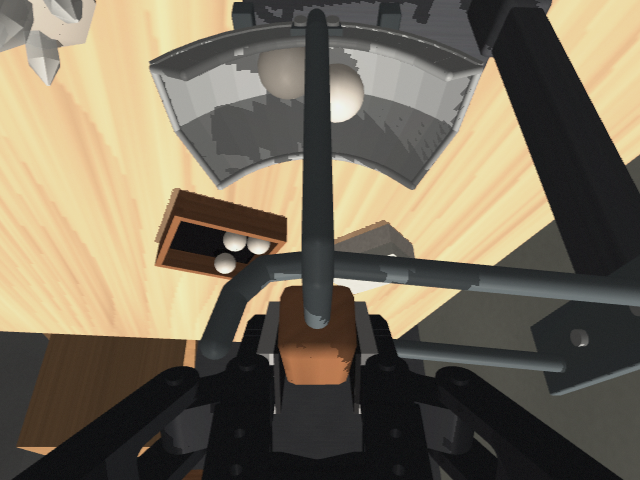

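send_rows:
  offset:
    - [0.013,0,0.015]
    - [0.013,0,0.015]
    - [0,0,0]
  turn: [0,0,0]
  jaw: [15,15,15]

```text
t: 39.12
tool_pos: [0.5878, 0.0425, 0.2382]
ee_rot: [1.566, 1.963, -0.557]
ft_force: [-0.9, 0.3, -2.8]
gripper_width: 0.0231
```

Run:
```python
from hang import *
s=st()
```

```text
t 39.12 pos [0.5878 0.0425 0.2382] w 0.0231 F [-0.93  0.33 -2.8 ] M [1.14 0.32 0.06]
[[-0.159, 0.973, 0.169], [0.739, 0.231, -0.633], [-0.654, 0.024, -0.756]]
q [ 0.311  0.513 -1.125  1.671  1.037  1.726 -0.731]
```

send_rows:
  offset:
    - [0.01,0,0.011]
    - [0.007,0,0.008]
    - [0,0,0]
  turn: [0,0,0]
  jaw: [15,15,15]

```text
t: 39.5
tool_pos: [0.5881, 0.0425, 0.2374]
ee_rot: [1.565, 1.96, -0.556]
ft_force: [-3.6, 0.6, 7.6]
gripper_width: 0.0231
```

```bash
python3 look2.py h3
```

```text
t 39.5 pos [0.5881 0.0425 0.2374] w 0.0231 F [-3.63  0.59  7.64] M [-0.15  0.51 -0.41]
[[-0.158, 0.973, 0.17], [0.738, 0.23, -0.634], [-0.656, 0.026, -0.754]]
q [ 0.309  0.514 -1.124  1.672  1.04   1.725 -0.735]
pitch/roll [ 1.3 -0. ] lip [0.659 0.075 0.128] minz 0.088
bar [0.58282782 0.0570334  0.24773124] stand-local [0.00175511 0.00733857 0.24773124]
```

View pics/h3.png

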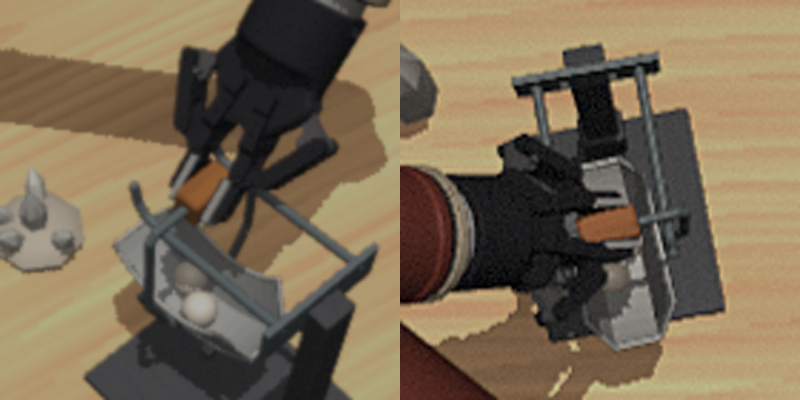

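send_rows:
  offset:
    - [-0.005,0,-0.006]
    - [0,0,0]
    - [0,0,0]
    - [0,0,0]
  turn: [0,0,0,0]
  jaw: [15,27,33,33]

```text
t: 40.1
tool_pos: [0.588, 0.0426, 0.2365]
ee_rot: [1.566, 1.963, -0.557]
ft_force: [-0.2, 0.0, -0.3]
gripper_width: 0.0329
```

```bash
python3 look2.py h4;  python3 - <<'E'
from h import *
snap('wrist','wh4')
E
```

```text
t 40.1 pos [0.588  0.0426 0.2365] w 0.0329 F [-0.16  0.03 -0.31] M [ 0.7   0.2  -0.03]
[[-0.159, 0.973, 0.169], [0.739, 0.231, -0.633], [-0.654, 0.024, -0.756]]
q [ 0.31   0.515 -1.124  1.672  1.038  1.724 -0.734]
pitch/roll [1.2 0.1] lip [0.658 0.075 0.127] minz 0.087
bar [0.58273249 0.05705617 0.24685195] stand-local [0.00166532 0.00737787 0.24685195]
```

View pics/h4.png

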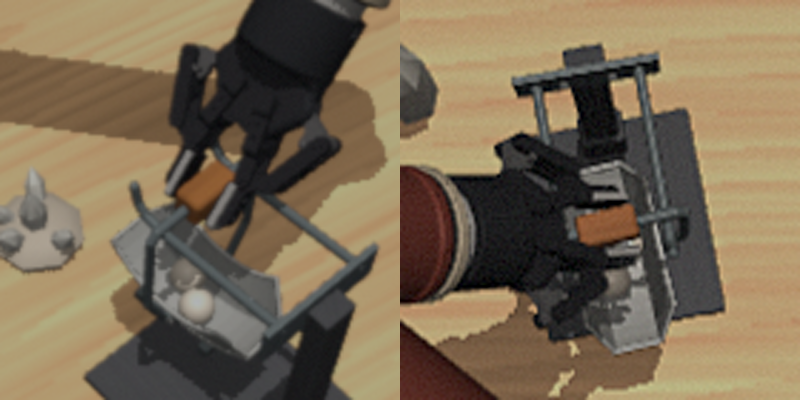

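View pics/wh4.png

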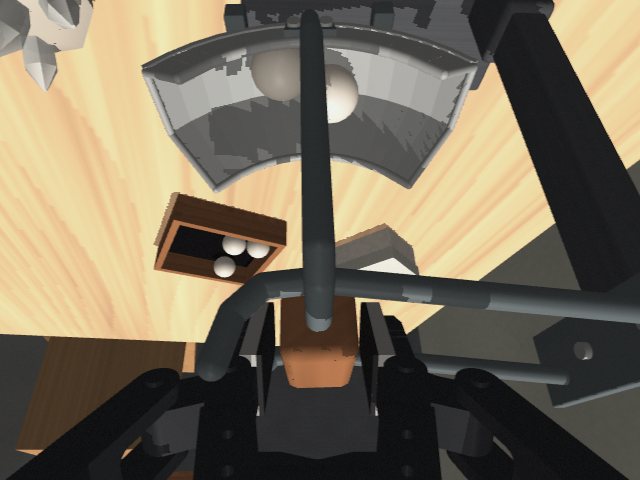

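send_rows:
  offset:
    - [0,0.012,0]
    - [0,0,-0.1]
    - [0,0,-0.2]
    - [0,0,-0.3]
    - [0,0,-0.4]
    - [0,0,-0.4]
    - [0,0,-0.3]
  turn: [0,0,0,0,0,0,0]
  jaw: [33,33,33,33,33,33,33]

```text
t: 41.12
tool_pos: [0.5594, 0.1529, 0.3676]
ee_rot: [1.565, 1.964, -0.553]
ft_force: [0.9, -0.3, -0.1]
gripper_width: 0.033
```

```bash
python3 look2.py h5
python3 - <<'E'
from h import *
snap('wrist','wh5')
E
```

```text
t 41.12 pos [0.5594 0.1529 0.3676] w 0.033 F [ 0.86 -0.31 -0.1 ] M [ 0.72  0.18 -0.  ]
[[-0.16, 0.972, 0.171], [0.74, 0.233, -0.631], [-0.653, 0.026, -0.757]]
q [ 0.083  0.493 -1.149  1.409  0.987  2.004 -0.706]
pitch/roll [1.3 0.2] lip [0.63  0.186 0.259] minz 0.218
bar [0.55412342 0.16736612 0.37795944] stand-local [-0.0069574   0.12101067  0.37795944]
```

View pics/h5s.png

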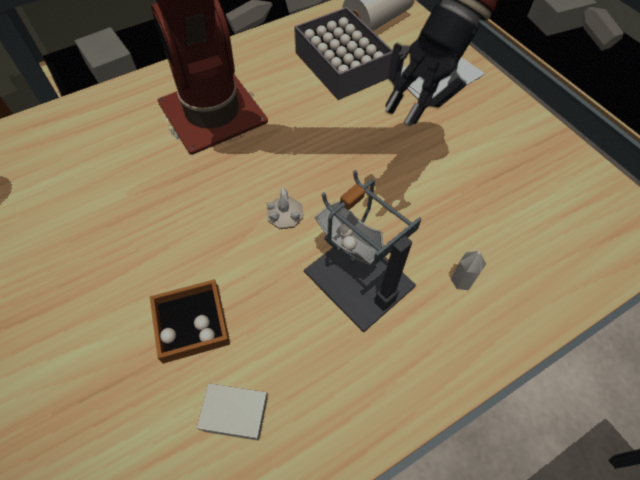

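View pics/wh5.png

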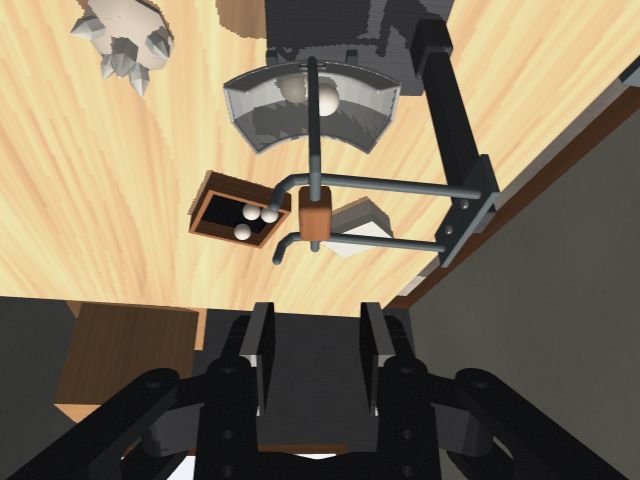

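View pics/h5.png

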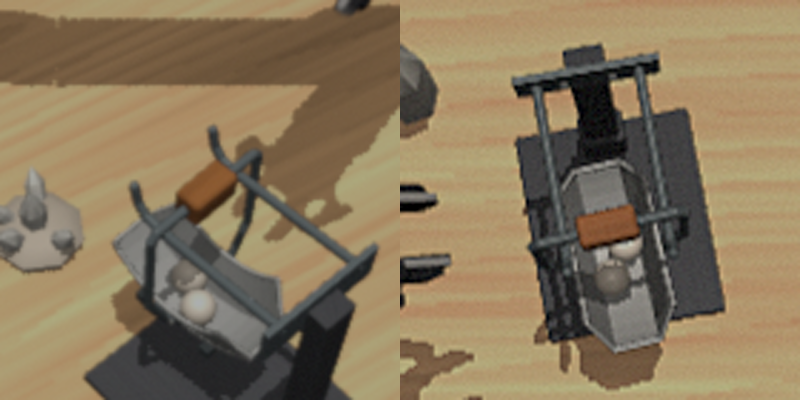

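send_rows:
  offset:
    - [0,0,-0.2]
    - [0,0,0]
    - [0,0,0]
    - [0,0,0]
    - [0,0,0]
    - [0,0,0]
    - [0,0,0]
    - [0,0,0]
  turn: [0,0,0,0,0,0,0,0]
  jaw: [33,33,33,33,33,33,33,33]

```text
t: 42.28
tool_pos: [0.557, 0.1631, 0.3802]
ee_rot: [1.566, 1.963, -0.557]
ft_force: [0.3, 0.4, 0.5]
gripper_width: 0.033
```

```bash
python3 look2.py h6
python3 - <<'E'
import cv2,numpy as np
for k in 'st':
    a=cv2.imread(f'pics/h5{k}.png').astype(int);b=cv2.imread(f'pics/h6{k}.png').astype(int)
    r=(slice(160,300),slice(300,425)) if k=='s' else (slice(150,280),slice(255,345))
    print(k,np.abs(a-b)[r].mean(), np.abs(a-b)[r].max())
a=cv2.imread('pics/scene0.png');b=cv2.imread('pics/h6s.png')
for n,(x0,y0,x1,y1) in dict(tray=(145,275,235,365),card=(190,375,275,445),point=(445,240,495,300),cluster=(255,180,310,235)).items():
    print(n,cv2.phaseCorrelate(cv2.cvtColor(a,6)[y0:y1,x0:x1].astype(np.float32),cv2.cvtColor(b,6)[y0:y1,x0:x1].astype(np.float32)))
E
```

```text
t 42.27 pos [0.557  0.1631 0.3802] w 0.033 F [0.25 0.41 0.48] M [ 0.66  0.23 -0.04]
[[-0.159, 0.973, 0.169], [0.739, 0.231, -0.633], [-0.654, 0.024, -0.756]]
q [ 0.047  0.492 -1.133  1.376  0.985  2.031 -0.7  ]
pitch/roll [1.2 0.1] lip [0.627 0.196 0.271] minz 0.231
bar [0.55173997 0.17757877 0.39054344] stand-local [-0.00749467  0.13148399  0.39054344]
s 1.9106285714285713 64
t 2.608689458689459 22
tray ((0.011128050990883764, 0.07871944561637179), 0.40270550433500313)
card ((0.01612930139731361, 0.005206084230273689), 0.9957279023564892)
point ((0.0029017289038115734, 0.055461003449334356), 0.9803638385136922)
cluster ((0.010921533744600254, -0.011327955509251808), 0.9989735371536679)
```

View pics/h6.png

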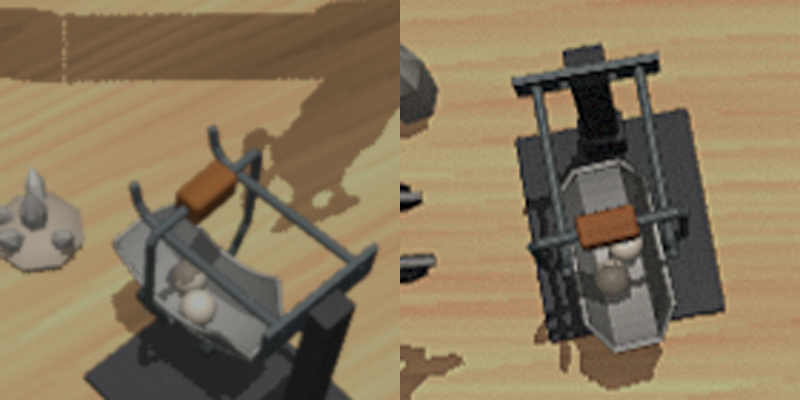

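Trug is at rest on both prongs with two balls, three are in the tray, and nothing else has moved.

```bash
python3 -c "
from cell import env,eyes,job
print(job.job_done())"
```

```text
the job is handed in; nothing more can be done
None
```

The job is done and handed in at about 42 s of the 66 s: three balls are in the tray, and the trug hangs on both prongs with the other two still in it.

**How it went:**
- **No tilt in the interface:** the moves only turn about the tool's own axis. I first lifted the trug upright, turned it to match the stand and set it down again between the cluster and the tray.
- **Getting a tilt:** with the gripper empty, I pushed the arm against the top of its reach, beside the work area, until the tool leaned about 41°. I then took the trug by its wooden grip again. Turning about the leaning axis tilted it.
- **Pouring:** the lip stayed at about 77 mm height over the tray. The first two balls fell at roughly 24°, the third at about 33°. The fourth was already rolling towards the lip, so I tilted back at once and it stayed in.
- **Hanging:** I levelled the trug, brought the bar in over the prong tips, lowered it until the force showed it seated, opened the jaws and backed away.

**Last checks:**
- **Trug:** the last pictures show it at rest on both prongs with two balls in it. It looks level, but I did not measure its final angle.
- **Tray and bystanders:** compared with the first scene picture, the tray, card box, point and cluster shifted by less than 0.1 px. The match for the tray was weak (0.40) because the balls now lie in it.
- **Gripper:** it stands clear with no load.

**Disagreements on the way:** while placing the bar, my estimate of its sideways position was about 6 mm off from the top picture. I followed the picture. A short force drop during lowering did not come back after I shifted the bar 3 mm further in.

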